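Wedge a tea brick tight in its holding jig

TASK

First lay the block of pressed tea in the narrow pocket of the wooden jig, against the head wall. Then drop flat spacer blocks upright into the gap between the tea and the sloped stop, as many as go in flat on the floor (one or two; leave the rest where they stand), push the wedge down between the last spacer and the slope, slope against slope, until you feel it bind, and finish still gripping the wedge and pressing it tight so that I can work on the tea. Do not shift the stop or knock over the cup or the tea caddy.

Things in the scene. Friction and masses are not known exactly. Their poses are not given: they have to be found in the camera images.
- jig: fixed wooden jig, base 200 (x) x 96 (y) x 12 mm, origin at the centre of its underside. Head wall at the -x end: inner face x = -80, top z = 60. Side rails, tops z = 28: 49 mm apart from x = -80 to -20 (pocket for the tea), 58 mm apart from x = -19 to 69 (spacers and wedge). Channel floor between them z = 12. Bracket at x = 83 to 99, 46 mm high
- pocket (a point): point on the jig's channel floor where the centre of the tea's underside belongs (x = -48, z = 12 in the jig's frame); axes as the jig's
- stop: wooden stop in the channel, locked at a place along x that differs each time; 46 mm wide, 58 mm high above the channel floor. Its face to the tea leans away (to the jig's +x) by 0.4 mm per mm of height. Origin: middle of the slope's foot, on the floor; axes as the jig's. Gap at the floor, tea home to slope's foot = its x in the jig's frame + 16 mm (14.5 to 35.5)
- brick: block of pressed tea, dark brown with crossed grooves on top, 64 (x) x 46 (y) x 56 mm high, 0.15 kg; origin at the centre of its underside. In the pocket its x lies along the jig's x (either way round); grip it across the 46 mm
- spacer_a: flat wooden spacer standing on edge, 12 thick (x) x 50 wide (y) x 60 mm high, top corners rounded (radius 8); origin at the centre of its underside; the three are alike. Grip across the 50 mm; beside another block grip up to 4 mm off its middle, on the free side
- spacer_b: spacer like spacer_a
- spacer_c: spacer like spacer_a
- wedge: wooden wedge, thin end down in a stand: 53 wide (y) x 66 mm high, 16 thick at the foot, 42.4 at the top. Its -x face is upright, +x face slopes out 0.4 mm per mm of height, like the stop. Origin: centre of the foot. Lift straight up by the 53 mm. In the jig its x points as the jig's x. It binds with its foot (16 mm - gap left at the floor)/0.4 above the channel floor
- wedge_stand: low wooden stand of the wedge, fixed, 74 x 66 mm, the wedge foot stands on its 8 mm floor, walls up to 38 mm high
- cup: white porcelain tasting cup with ear, 62 mm wide, 60 mm high, a bystander; origin at its underside
- table_tap: tall curved water tap behind the sink at the left of the worktop, about 0.33 m high, its spout arching over the sink; fixed, keep the arm clear of it
- caddy: square green tea tin, 73 x 65 x 91 mm, a bystander; origin at its underside
There are look-alikes about, which are no part of the job. What is shaped like the spacer_b but pink or turquoise is not meant.

How it is judged:
On the way, in this order (a step that is already met when the one before it is completed fails the run):
1. the tea lies in the pocket (x of brick in the frame of pocket between -0.004 and 0.004 m and y of brick in the frame of pocket between -0.004 and 0.004 m and z of brick in the frame of pocket between -0.003 and 0.003 m and angle between brick's own z axis and vertical below 0.06 rad and angle between the x axis of brick and the x axis of jig, either way round below 0.08 rad), for 0.2 s.
2. a spacer stands in the gap with the tea in the pocket (all of step 1 and ((x of spacer_a in the frame of pocket between 0.034 and 0.07 m and y of spacer_a in the frame of pocket between -0.005 and 0.005 m and z of spacer_a in the frame of pocket between -0.003 and 0.003 m and angle between spacer_a's own z axis and vertical below 0.08 rad and angle between the x axis of spacer_a and the x axis of jig, either way round below 0.1 rad) or (x of spacer_b in the frame of pocket between 0.034 and 0.07 m and y of spacer_b in the frame of pocket between -0.005 and 0.005 m and z of spacer_b in the frame of pocket between -0.003 and 0.003 m and angle between spacer_b's own z axis and vertical below 0.08 rad and angle between the x axis of spacer_b and the x axis of jig, either way round below 0.1 rad) or (x of spacer_c in the frame of pocket between 0.034 and 0.07 m and y of spacer_c in the frame of pocket between -0.005 and 0.005 m and z of spacer_c in the frame of pocket between -0.003 and 0.003 m and angle between spacer_c's own z axis and vertical below 0.08 rad and angle between the x axis of spacer_c and the x axis of jig, either way round below 0.1 rad))), for 0.2 s.
At the end, for the whole second after the job is handed in: Tea flat in the pocket within 4 mm; 1 or 2 spacers upright on the channel floor against it, any other within 3 cm of its start; wedge upright (0.1 rad), foot 1 to 44 mm above that floor, pressing over 2 N on the stop, 1 N on spacer and tea, still, gripped by the fingers (all of step 2 and (distance of spacer_a from where it was at the start of the episode below 0.03 m or (x of spacer_a in the frame of pocket between 0.034 and 0.07 m and y of spacer_a in the frame of pocket between -0.005 and 0.005 m and z of spacer_a in the frame of pocket between -0.003 and 0.003 m and angle between spacer_a's own z axis and vertical below 0.08 rad and angle between the x axis of spacer_a and the x axis of jig, either way round below 0.1 rad)) and (distance of spacer_b from where it was at the start of the episode below 0.03 m or (x of spacer_b in the frame of pocket between 0.034 and 0.07 m and y of spacer_b in the frame of pocket between -0.005 and 0.005 m and z of spacer_b in the frame of pocket between -0.003 and 0.003 m and angle between spacer_b's own z axis and vertical below 0.08 rad and angle between the x axis of spacer_b and the x axis of jig, either way round below 0.1 rad)) and (distance of spacer_c from where it was at the start of the episode below 0.03 m or (x of spacer_c in the frame of pocket between 0.034 and 0.07 m and y of spacer_c in the frame of pocket between -0.005 and 0.005 m and z of spacer_c in the frame of pocket between -0.003 and 0.003 m and angle between spacer_c's own z axis and vertical below 0.08 rad and angle between the x axis of spacer_c and the x axis of jig, either way round below 0.1 rad)) and contact force between any of spacer_a, spacer_b, spacer_c and brick above 1 N and (contact force between wedge and spacer_a above 1 N or contact force between wedge and spacer_b above 1 N or contact force between wedge and spacer_c above 1 N) and contact force between wedge and stop above 2 N and contact force between the fingers and wedge above 3 N and z of wedge in the frame of pocket between 0.001 and 0.044 m and y of wedge in the frame of pocket between -0.007 and 0.007 m and angle between wedge's own z axis and vertical below 0.1 rad and angle between the x axis of wedge and the x axis of jig, either way round below 0.1 rad and linear speed of wedge below 0.01 m/s); the arm keeps its last pose, push and grip.
It fails at once if the stop is shifted by more than 4 mm (distance of stop from where it was at the start of the episode above 0.004 m).
It fails at once if the cup is knocked over (angle between cup's own z axis and vertical above 0.5 rad).
It fails at once if the caddy is knocked over (angle between caddy's own z axis and vertical above 0.5 rad).
It also fails if it takes over 72 s, if anything falls off the work surface, if the arm or the gripper's body presses on something with over 40 N, if the wrist force passes 120 N, or if a joint passes its speed limit or range.

ROBOT

A 6-joint arm with a two-finger parallel gripper is mounted at the origin on a cart in front of the work surface, level with it; the furniture and walls round the work are solid. World frame = base frame: x ahead of the robot, y to its left, z up, the work surface at z = 0. Lengths are in m, angles in rad, forces in N, time in s.
With the tool pointing down it reaches from about 0.375 to 0.9 m from the base axis. Payload 3.1 kg.
Tool frame: the origin (TCP) lies midway between the tips of the shut fingers; the grasp point (between the pads) lies 19 mm behind it (pinch_z is the distance from the TCP to the grasp point, in m); y points along the fingers, z is the direction in which the jaws open and shut, and the axes are right-handed (so a half turn about y gives the same grasp; the last joint's range is limited). The gripper opens to 87 mm and grips with 3 to 60 N. Pads are 19 mm wide; open, the fingers measure 117 mm over their backs; the gripper's body (75 mm by 190 mm) begins 51 mm behind the grasp point.
Start: joints at [0.946, 0.527, 1.433, -0, 1.181, -0.178], TCP at [0.27, 0.564, 0.197] pointing down, gripper open.
Joint ranges: [-3.08, 3.08], [-0.75, 2.2], [0.22, 2.44], [-1.43, 4.57], [0, 2.65], [-2.85, 2.85]. Speed limits (rad/s): [2.79, 2.79, 3.14, 3.14, 3.14, 3.14].

INTERFACE

Orientations are given as a unit quaternion [x, y, z, w].
In Python, from rig import * gives the robot as it stands.
- The arm moves only by the tool drive_tool, never from a script. Its argument "plan" is a list of rows, each a list of 7 numbers: the shift along the tool's x, y, z in mm, then the turn, a rotation vector about the tool's x, y, z in degrees, then the finger opening in mm, from 0 to 87. A call has 1 to 10 rows; each row is the pose to reach, as a shift and turn from the pose commanded when the call began, along the tool's axes at that moment; what a row does not reach only later rows make up. A row lasts 1/10 s, in which the tool goes at most 50 mm and 8.59 degrees, less where a joint would pass 70% of its speed; a pose out of reach is approached as far as the arm can. A call with a gripper value outside its range is refused whole. The fingers move at their own pace and stop on an object; "newtons" is the grip in N (left out, the last holds). Time passes only in rows, so rows that repeat a pose let the fingers close. It gives the time, the measured TCP pose, the force and the opening at its end, in the units of the state.
- get_obs(): the state, without advancing time (a new reading comes with each control period).
- camera(name): name is "side" or "top"; returns the picture (420x560x3 uint8, blue, green, red); there is no depth.
- get_calibration(name): a dict with "fx", "fy", "cx", "cy" (pixels), "D" ([k1, k2, p1, p2, k3] as OpenCV has them; the pictures are not rectified), "origin" and "rotation" of the camera in the world. Camera axes: x right, y down, z forward; pixel columns grow to the right and rows downward; lengths in m; the calibration is good to about 2 mm. A picture is of the moment at which its call begins. get_calibration takes no time and is no camera call.
- hand_in(): hands the job in, once; it reports no verdict.
Trained networks look in the newest picture that a camera, given by its name, has taken for a name from the list of things; names that differ only in an ending like _2 or _b are one class to them, and where a whole thing is asked for, a point or a joint stands for the part that bears it (a point fixed in the world has none). Each returns a list of dicts, best first, with "conf" (0 to 1); they miss things now and then, are a little off and sometimes report something else, mostly with a low value. They report only what shows in the picture. A call takes as long as a camera call. They do not tell look-alikes from the thing itself.
- spot_in(camera, target): "location" ([column, row] in pixels, amid what is visible of it).
- mark_of(camera, target): "location" ([column, row] in pixels: a listed point, or the origin of a listed thing).
The state is a dict: "time": time; "q": joint angles; "joint_velocities": joint speeds; "joint_torque": joint torques, N m; "position": TCP position; "tool_rot": TCP orientation; "ft_force": force on the tool from outside, world axes, zero at the start; "moment": the same for the moment, N m; "grip_width": finger opening in m.
Only numpy, scipy, OpenCV 4.12 (cv2) and the standard library are available. Lean on these libraries where they do the work, as an engineer would, in place of code of your own. Each camera call takes 0.05 s, during which the arm holds its last target. There are 200 camera calls.

## Working session

There is one attempt and no reset: what is moved stays moved. The work goes in short steps, Python scripts to look and compute and a tool call to move; the robot and the scene stay as the last step left them, time stands still between calls to the robot, and variables do not carry over. Pictures are saved under pics/ and viewed, about 8 in all and at most 12, crops included, and the job is handed in when it is done.

Besides the shell and the picture viewer there is one more tool, called as name(argument=value, ...) on one line, values as JSON. drive_tool: Moves the arm, as the interface text tells. Its arguments: {"type":"object","properties":{"plan":{"type":"array","items":{"type":"array","items":{"type":"number"}}},"newtons":{"type":"number"}},"required":["plan"]}

```bash
ls; mkdir -p pics
python3 - <<'E'
from rig import *
import cv2,numpy as np
o=get_obs();print(o)
for c in("top","side"):
    im=camera(c);cv2.imwrite(f"pics/{c}0.png",im)
    k=get_calibration(c);print(c,k)
    for t in("jig","pocket","stop","brick","spacer_a","wedge","wedge_stand","cup","caddy"):
        try:print(t,[(np.round(d["location"],1).tolist(),round(d["conf"],2)) for d in mark_of(c,t)])
        except Exception as e:print(t,e)
E
```

```text
pics
{'time': 0.0, 'q': array([ 9.45481348e-01,  5.28482086e-01,  1.43389740e+00, -4.87215158e-05,
        1.18137011e+00, -1.78511424e-01]), 'joint_velocities': array([ 2.32741314e-04,  3.28115429e-04, -5.82879411e-04,  3.16897404e-05,
       -3.38700130e-04,  8.30988253e-04]), 'joint_torque': array([-4.65874855e-04, -4.40045822e+01, -1.76592529e+01,  6.32967451e-02,
        5.82181360e-02, -1.51620702e-04]), 'position': array([0.26958251, 0.56300566, 0.19626346]), 'tool_rot': array([ 0.69024389, -0.15693536,  0.15636805, -0.68882777]), 'ft_force': array([-0.32942471, -0.44267942,  0.1527959 ]), 'moment': array([ 0.00520243, -0.05440865, -0.02231805]), 'grip_width': 0.0868913871474642}
top {'fx': 384.21385909486986, 'fy': 384.21385909486986, 'cx': 276.3473349400883, 'cy': 213.0899718362538, 'D': array([-0.0306436,  0.       ,  0.       ,  0.       ,  0.       ]), 'origin': array([0.25731134, 0.06063233, 1.51668255]), 'rotation': array([-0.70396735,  0.70613899, -0.05664759,  0.05087976])}
jig []
pocket [([280.9, 212.2], 0.72)]
stop [([279.7, 198.4], 0.65), ([394.4, 183.4], 0.33)]
br
[... 350 characters left out ...]
288.5660364948588, 'cy': 212.39726284642427, 'D': array([0.03813279, 0.        , 0.        , 0.        , 0.        ]), 'origin': array([-0.00310677, -1.04241948,  0.59850046]), 'rotation': array([ 0.83354816, -0.17826116,  0.10860181, -0.51149396])}
jig [([303.1, 209.6], 0.68), ([395.7, 263.3], 0.53)]
pocket [([289.3, 208.1], 0.65)]
stop [([312.0, 205.8], 0.6), ([395.9, 260.6], 0.34)]
brick [([300.2, 246.2], 0.58)]
spacer_a [([397.8, 259.4], 0.82), ([360.6, 230.3], 0.75), ([262.4, 236.2], 0.73), ([364.1, 261.2], 0.59), ([252.4, 222.2], 0.56)]
wedge [([326.7, 274.4], 0.73)]
wedge_stand [([321.6, 274.8], 0.67)]
cup [([331.7, 238.6], 0.64)]
caddy [([427.5, 289.6], 0.96), ([366.7, 262.8], 0.23)]
```

```bash
cat > h.py <<'E'
from rig import *
import cv2,numpy as np
from scipy.spatial.transform import Rotation as R
from scipy.optimize import least_squares
def ray(c,p):
    k=get_calibration(c);K=np.array([[k["fx"],0,k["cx"]],[0,k["fy"],k["cy"]],[0,0,1]])
    u=cv2.undistortPoints(np.array([[p]],float),K,k["D"])[0,0]
    d=R.from_quat(k["rotation"]).apply([u[0],u[1],1]);return np.array(k["origin"]),d
def atz(c,p,z):
    o,d=ray(c,p);return o+d*(z-o[2])/d[2]
def tri(pt,ps):
    o1,d1=ray("top",pt);o2,d2=ray("side",ps)
    A=np.stack([d1,-d2],1);t=np.linalg.lstsq(A,o2-o1,rcond=None)[0]
    a,b=o1+t[0]*d1,o2+t[1]*d2;return (a+b)/2,np.linalg.norm(a-b)
def proj(c,P):
    k=get_calibration(c);K=np.array([[k["fx"],0,k["cx"]],[0,k["fy"],k["cy"]],[0,0,1]])
    r=R.from_quat(k["rotation"]).inv();q=r.apply(np.atleast_2d(P)-k["origin"])
    return cv2.projectPoints(q,np.zeros(3),np.zeros(3),K,k["D"])[0][:,0]
def crop(c,x,y,w,h,s,name,im=None):
    im=camera(c) if im is None else im
    cv2.imwrite("pics/"+name,cv2.resize(im[y:y+h,x:x+w],None,fx=s,fy=s,interpolation=cv2.INTER_CUBIC))
E
python3 - <<'E'
from h import *
crop("top",245,150,180,130,4.4,"t1.png",cv2.imread("pics/top0.png"))
crop("side",230,180,220,150,3.6,"s1.png",cv2.imread("pics/side0.png"))
for n,a,b,z in [("pocket",(280.9,212.2),(289.3,208.1),.012),("stop",(279.7,198.4),(312,205.8),.012),("brick",(321.7,224.3),(300.2,246.2),0),("stand",(365.3,230.3),(321.6,274.8),0),("cup",(323.3,202.4),(331.7,238.6),0),("caddy",(394.7,184.9),(427.5,289.6),0)]:
    print(n,*[np.round(v,4) for v in tri(a,b)],np.round(atz("top",a,z)[:2],4),np.round(atz("side",b,z)[:2],4))
for a in [(323.3,176.6),(363.2,203.4),(367.2,183.9),(282.7,243.5),(308.7,246.1)]:print("T",a,np.round(atz("top",a,0)[:2],4))
for a in [(397.8,259.4),(360.6,230.3),(262.4,236.2),(364.1,261.2),(252.4,222.2)]:print("S",a,np.round(atz("side",a,0)[:2],4))
E
```

```text
pocket [0.4855 0.0319 0.014 ] 0.0122 [0.4916 0.0298] [0.4807 0.0359]
stop [0.5515 0.033  0.0061] 0.0063 [0.5473 0.0343] [0.5493 0.0221]
brick [ 0.4418 -0.1329 -0.0159] 0.0095 [ 0.4444 -0.1326] [ 0.4255 -0.1559]
stand [ 0.4149 -0.3024  0.008 ] 0.0086 [ 0.4198 -0.306 ] [ 0.4161 -0.2918]
cup [ 0.5313 -0.1408 -0.0099] 0.0073 [ 0.5329 -0.141 ] [ 0.5188 -0.1552]
caddy [ 0.6053 -0.4343 -0.0024] 0.0003 [ 0.6046 -0.4334] [ 0.603  -0.4367]
T (323.3, 176.6) [ 0.6394 -0.1434]
T (363.2, 203.4) [ 0.5285 -0.3018]
T (367.2, 183.9) [ 0.6088 -0.3212]
T (282.7, 243.5) [0.3685 0.0232]
T (308.7, 246.1) [ 0.3579 -0.0794]
S (397.8, 259.4) [ 0.6175 -0.3101]
S (360.6, 230.3) [ 0.6133 -0.1481]
S (262.4, 236.2) [ 0.3549 -0.0675]
S (364.1, 261.2) [ 0.5377 -0.2833]
S (252.4, 222.2) [0.3576 0.0187]
```

View pics/t1.png

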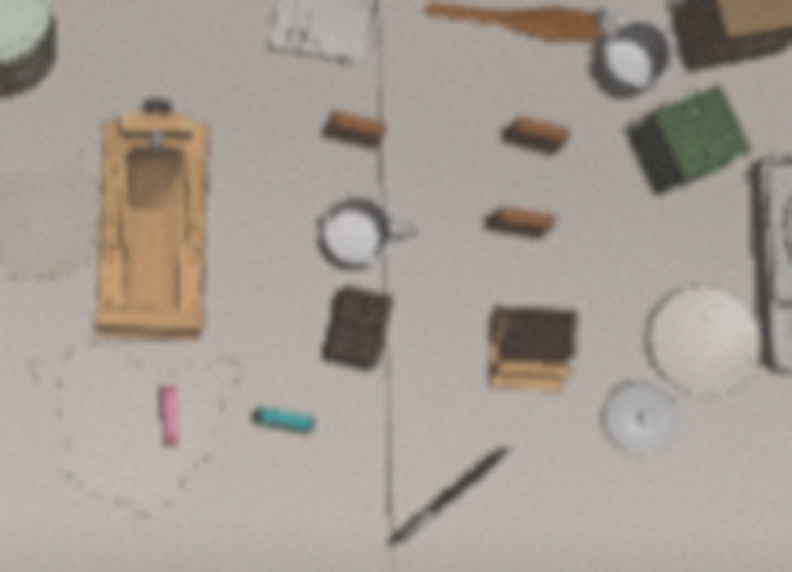

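View pics/s1.png

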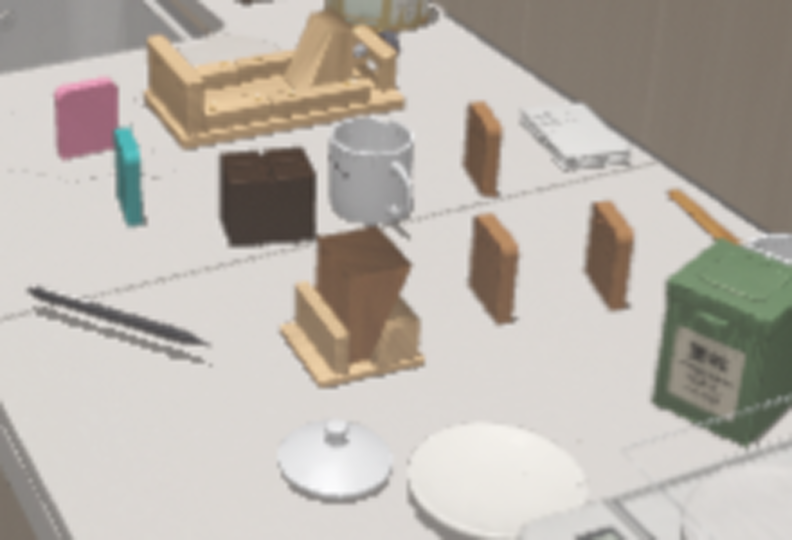

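```bash
cat > fit.py <<'E'
from h import *
from scipy.optimize import minimize
def box(x0,x1,y0,y1,z0,z1):return np.array([[x,y,z] for x in(x0,x1) for y in(y0,y1) for z in(z0,z1)])/1e3
JIG=[box(-100,100,-48,48,0,12),box(-100,-80,-48,48,0,60),box(-80,-20,24.5,48,0,28),box(-80,-20,-48,-24.5,0,28),box(-19,69,29,48,0,28),box(-19,69,-48,-29,0,28)]
BRICK=[box(-32,32,-23,23,0,56)]
SP=[box(-6,6,-25,25,0,52),box(-6,6,-17,17,0,60)]; SPH=[np.vstack(SP+[box(-6,6,-22.7,22.7,57,57.7)])]
WED=[np.array([[-8,y,0] for y in(-26.5,26.5)]+[[8,y,0] for y in(-26.5,26.5)]+[[-8,y,66] for y in(-26.5,26.5)]+[[34.4,y,66] for y in(-26.5,26.5)])/1e3]
def place(parts,p,z=0):
    r=R.from_euler("z",p[2]);return [r.apply(q)+[p[0],p[1],z] for q in parts]
def mask(c,parts,shape,S=8):
    m=np.zeros((shape[2]*S,shape[3]*S),np.uint8)
    x,y=shape[:2][::-1] if 0 else shape[:2]
    for q in parts:
        h=cv2.convexHull(((proj(c,q)-[x,y]+.5)*S).astype(np.float32))
        cv2.fillConvexPoly(m,np.round(h*16).astype(np.int32),255,shift=4)
    return cv2.resize(m,(shape[3],shape[2]),interpolation=cv2.INTER_AREA)/255.
def feat(im,kind):
    f=im.astype(float)
    return f[...,2]-f[...,0] if kind=="wood" else -f.mean(2)
def fit(parts,p0,ims,kind,z=0,cams=("top","side"),ign=None,pad=10):
    S={}
    for c in cams:
        P=np.vstack([proj(c,q) for q in place(parts,p0,z)])
        x0,y0=(P.min(0)-pad).astype(int);x1,y1=(P.max(0)+pad).astype(int)
        sh=(x0,y0,y1-y0,x1-x0);f=feat(ims[c],kind)[y0:y1,x0:x1]
        w=np.ones(f.shape)
        if ign is not None:
            w-= mask(c,place(ign,p0,z),sh)>0
        m=mask(c,place(parts,p0,z),sh)
        fg=np.percentile(f[(m>.9)&(w>0)],35);bg=np.median(f[(m<.1)&(w>0)])
        S[c]=(sh,np.clip((f-bg)/(fg-bg),0,1),w)
    def cost(v):
        p=np.array([p0[0]+v[0]/1e3,p0[1]+v[1]/1e3,p0[2]+v[2]/50]);C=0
        for c in cams:
            sh,d,w=S[c];C+=(w*(d-mask(c,place(parts,p,z),sh))**2).sum()
        return C
    best=min((minimize(cost,np.array(s,float),method="Nelder-Mead",options=dict(initial_simplex=np.array(s)+np.array([[0,0,0],[8,0,0],[0,8,0],[0,0,6]]),maxiter=150)) for s in([-3,-3,-3],[2,2,2],[-2,3,3],[3,-2,-4])),key=lambda r:r.fun)
    v=best.x;return np.array([p0[0]+v[0]/1e3,p0[1]+v[1]/1e3,p0[2]+v[2]/50]),best.fun
E
cat > run1.py <<'E'
from fit import *
ims={c:cv2.imread(f"pics/{c}0.png") for c in("top","side")}
stopv=[box(-25,82,-30,30,12,72),box(75,105,-60,60,0,72)]
T=[("jig",JIG,(.525,.03,0),"wood",0,stopv),("brick",BRICK,(.44,-.135,-.1),"dark",0,None),("sA",SPH,(.63,-.146,-.1),"wood",0,None),("sB",SPH,(.612,-.316,-.1),"wood",0,None),("sC",SPH,(.53,-.295,-.1),"wood",0,None)]
out={}
for n,pt,p0,k,z,ig in T:
    for cams in(("top","side"),("top",),("side",)):
        p,f=fit(pt,p0,ims,k,z,cams,ig)
        print(n,cams,np.round(p*[1e3,1e3,57.3],1),round(f,1))
        if len(cams)==2: out[n]=p
np.save("p0.npy",out)
for c,(x,y,w,h,s) in dict(top=(255,150,150,110,5),side=(230,180,220,110,3.6)).items():
    im=cv2.resize(ims[c][y:y+h,x:x+w],None,fx=s,fy=s,interpolation=cv2.INTER_CUBIC)
    for n,pt,*_ in T:
        for q in place(pt,out[n]):
            hh=cv2.convexHull(((proj(c,q)-[x,y]+.5)*s).astype(np.float32)).astype(int);cv2.polylines(im,[hh],True,(0,0,255) if n!="jig" else (255,0,0),1)
    cv2.imwrite(f"pics/ov_{c}.png",im)
a,b=[cv2.imread(f"pics/ov_{c}.png") for c in("top","side")]
E
time python3 run1.py
```

```text
Traceback (most recent call last):
  File "run1.py", line 8, in <module>
    p,f=fit(pt,p0,ims,k,z,cams,ig)
        ~~~^^^^^^^^^^^^^^^^^^^^^^^
  File "fit.py", line 37, in fit
    best=min((minimize(cost,np.array(s,float),method="Nelder-Mead",options=dict(initial_simplex=np.array(s)+np.array([[0,0,0],[8,0,0],[0,8,0],[0,0,6]]),maxiter=150)) for s in([-3,-3,-3],[2,2,2],[-2,3,3],[3,-2,-4])),key=lambda r:r.fun)
  File "fit.py", line 37, in <genexpr>
    best=min((minimize(cost,np.array(s,float),method="Nelder-Mead",options=dict(initial_simplex=np.array(s)+np.array([[0,0,0],[8,0,0],[0,8,0],[0,0,6]]),maxiter=150)) for s in([-3,-3,-3],[2,2,2],[-2,3,3],[3,-2,-4])),key=lambda r:r.fun)
              ~~~~~~~~^^^^^^^^^^^^^^^^^^^^^^^^^^^^^^^^^^^^^^^^^^^^^^^^^^^^^^^^^^^^^^^^^^^^^^^^^^^^^^^^^^^^^^^^^^^^^^^^^^^^^^^^^^^^^^^^^^^^^^^^^^^^^^^^^^^^^^^^^^^^^^^
  File "fit.py", line 35, in cost
    sh,d,w=S[c];C+=(w*(d-mask(c,place(parts,p,z),sh))**2).sum()
                         ~~~~^^^^^^^^^^^^^^^^^^^^^^^
  File "fit.py", line 14, in mask
    h=cv2.convexHull(((proj(c,q)-[x,y]+.5)*S).astype(np.float32))
                       ~~~~^^^^^
  File "h.py", line 16, in proj
    k=get_calibration(c);K=np.array([[k["fx"],0,k["cx"]],[0,k["fy"],k["cy"]],[0,0,1]])
ValueError: time passes only in moves, steps and waits

real	0m7.768s
user	0m4.353s
sys	0m0.771s
```

```bash
sed -i 's/^from rig import \*/from rig import *\nimport functools\nget_calibration=functools.lru_cache(None)(get_calibration)/' h.py; time python3 run1.py
python3 - <<'E'
from h import *
print(get_obs()["time"])
a=cv2.imread("pics/ov_top.png");b=cv2.imread("pics/ov_side.png");print(a.shape,b.shape)
E
```

```text
jig ('top', 'side') [536.1  36.6  -2.1] 163.5
jig ('top',) [536.7  36.9  -2.3] 14.6
jig ('side',) [537.1  34.9  -2.2] 147.0
brick ('top', 'side') [ 440.8 -144.7  -19.4] 242.0
brick ('top',) [ 441.6 -143.6  -12.7] 21.5
brick ('side',) [ 439.4 -147.2  -20. ] 210.8
sA ('top', 'side') [ 621.5 -146.1  -12.7] 104.0
sA ('top',) [ 625.3 -148.7  -14.1] 14.2
sA ('side',) [ 620.2 -147.2  -13. ] 74.6
sB ('top', 'side') [ 615.9 -311.2  -19. ] 77.8
sB ('top',) [ 619.3 -314.   -16. ] 54.0
sB ('side',) [ 615. -312.  -19.] 9.5
sC ('top', 'side') [ 535.6 -294.   -13. ] 199.9
sC ('top',) [ 539.1 -297.8   -9.7] 142.2
sC ('side',) [ 535.1 -294.4  -12.7] 45.1
1.0
(550, 750, 3) (396, 792, 3)
real	0m7.419s
user	0m7.803s
sys	0m0.135s
```

View pics/ov_side.png

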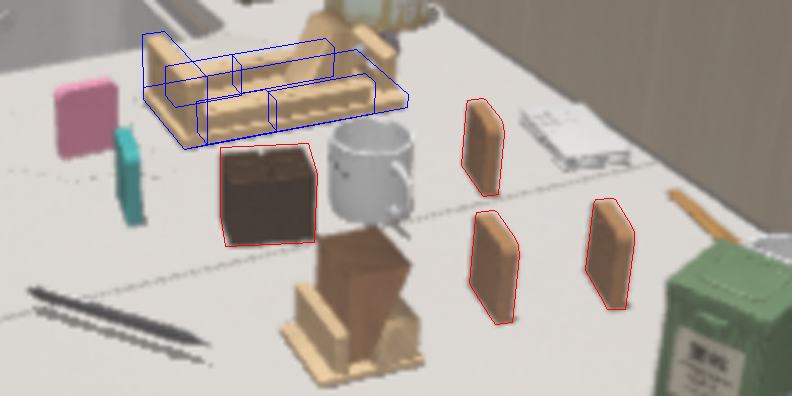

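View pics/ov_top.png

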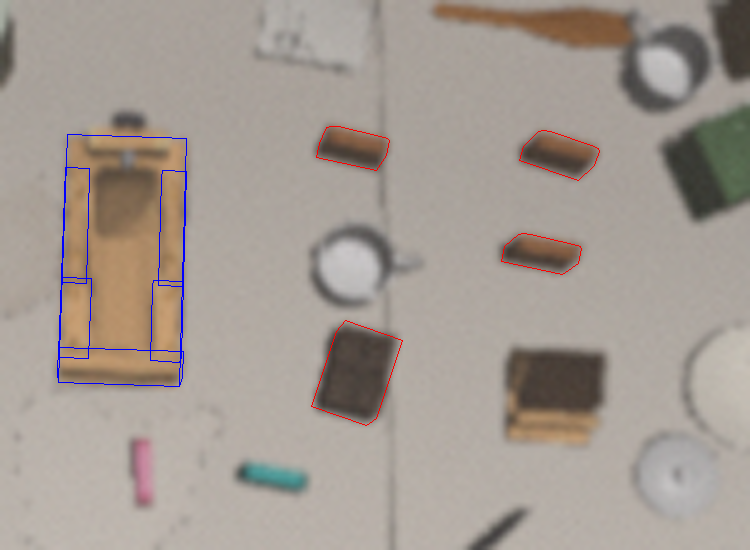

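Run:
```python
from fit import *
out=np.load("p0.npy",allow_pickle=True).item()
im=np.mean([camera("side").astype(float) for _ in range(4)],0).astype(np.uint8)
cv2.imwrite("pics/side_avg.png",im)
im2=np.mean([camera("top").astype(float) for _ in range(4)],0).astype(np.uint8)
cv2.imwrite("pics/top_avg.png",im2)
def z(c,im,x,y,w,h,s,P):
    v=cv2.resize(im[y:y+h,x:x+w],None,fx=s,fy=s,interpolation=cv2.INTER_NEAREST)
    for p in proj(c,P):
        q=((p-[x,y]+.5)*s).astype(int);cv2.circle(v,tuple(int(i) for i in q),2,(0,0,255),-1)
    return v
P=np.vstack(place(JIG[:2]+BRICK[:0],out["jig"]))
a=z("side",im,264,176,84,50,9,P)
b=z("top",im2,264,174,24+12,56,9,P)
cv2.imwrite("pics/jz.png",a)
```

```text
(no output)
```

View pics/jz.png

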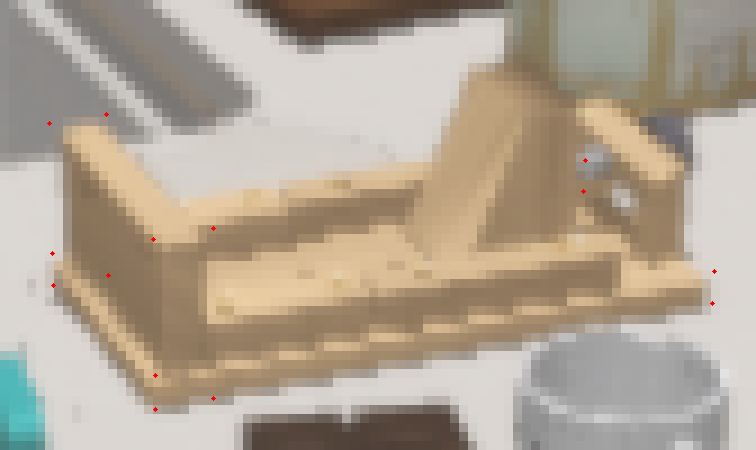

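```bash
cat > run2.py <<'E'
from fit import *
import fit as F, sys
def feat(im,kind):
    f=cv2.GaussianBlur(im,(0,0),.4).astype(float)
    return (f[...,2]-f[...,0])/(f.sum(2)+15) if kind=="wood" else -f.mean(2)
def gfit(model,v0,sc,ims,kind,cams=("top","side"),band=3,ign=None,iters=3,fgp=50):
    """model(v)->parts in world"""
    v=np.array(v0,float);sc=np.array(sc,float)
    for it in range(iters):
        S={}
        for c in cams:
            q=model(v,c);P=np.vstack([proj(c,a) for a in q])
            x0,y0=(P.min(0)-8).astype(int);x1,y1=(P.max(0)+8).astype(int);sh=(x0,y0,y1-y0,x1-x0)
            m=mask(c,q,sh);f=feat(ims[c],kind)[y0:y1,x0:x1]
            b=band+2*(it==0);w=cv2.dilate((m>.05).astype(np.uint8),np.ones((2*b+1,)*2)).astype(float)
            if ign is not None: w*=mask(c,ign(v),sh)<.02
            fg=np.percentile(f[(m>.95)&(w>0)],fgp);bg=np.median(f[(m<.02)&(w>0)])
            S[c]=(sh,np.clip((f-bg)/(fg-bg),0,1),w)
        cost=lambda u:sum((S[c][2]*(S[c][1]-mask(c,model(v+u*sc,c),S[c][0]))**2).sum() for c in cams)
        n=len(v);best=min((minimize(cost,s*np.ones(n),method="Nelder-Mead",options=dict(initial_simplex=s*np.ones(n)-s*np.vstack([np.zeros(n),2.2*np.eye(n)]),maxiter=400,xatol=.02,fatol=.01)) for s in(1.,-1.,.4,-.5)),key=lambda r:r.fun)
        v=v+best.x*sc
    return v,best.fun
rig=lambda parts,z=0:(lambda v,c:place(parts,v,z))
SC=[.004,.004,.07]
E
cat > run3.py <<'E'
from run2 import *
ims={c:cv2.imread(f"pics/{c}_avg.png") for c in("top","side")}
def jm(v,c):
    e,e2=v[3]*1e3,v[4]*1e3
    return place([box(-100,100,-48,48,0,12),box(-100+e2,-80,-48+e,48-e,0,60),box(-80,-20,24.5,48-e,0,28),box(-80,-20,-48+e,-24.5,0,28),box(-19,69,29,48-e,0,28),box(-19,69,-48+e,-29,0,28)],v)
jig_ign=lambda v:place([box(-25,82,-30,30,12,74),box(69,102,-60,60,12,74),box(90,140,-40,40,0,70)],v)
out={}
for cams in(("top","side"),("top",),("side",)):
    v,f=gfit(jm,(.53,.034,-.035,.006,.004),SC+[.003,.003],ims,"wood",cams,ign=jig_ign)
    print("jig",cams,np.round(v*[1e3,1e3,57.3,1e3,1e3],1),round(f,1))
    if len(cams)==2:out["jig"]=v
for n,pt,p0,k,z,fgp in [("brick",BRICK,(.44,-.138,-.18),"dark",0,50),("sA",SPH,(.623,-.147,-.2),"wood",0,50),("sB",SPH,(.616,-.312,-.28),"wood",0,50),("sC",SPH,(.536,-.295,-.2),"wood",0,50)]:
  for cams in(("top","side"),("top",),("side",)):
    v,f=gfit(rig(pt,z),p0,SC,ims,k,cams)
    print(n,cams,np.round(v*[1e3,1e3,57.3],1),round(f,1))
    if len(cams)==2:out[n]=v
top=[box(-8,34.4,-26.5,26.5,66,66)]
v,f=gfit(rig(top,.008),(.415,-.30,-.05),SC,ims,"dark",("top",),band=2)
print("wedge",np.round(v*[1e3,1e3,57.3],1),round(f,1));out["wedge"]=v
np.save("p1.npy",out)
def lines(c,x,y,w,h,s,name):
    im=cv2.resize(ims[c][y:y+h,x:x+w],None,fx=s,fy=s,interpolation=cv2.INTER_CUBIC)
    A=jm(out["jig"],c)+place(WED,out["wedge"],.008)
    for n,pt in dict(brick=BRICK,sA=SPH,sB=SPH,sC=SPH).items():A+=place(pt,out[n])
    for q in A:
        hh=cv2.convexHull(((proj(c,q)-[x,y]+.5)*s).astype(np.float32)).astype(int);cv2.polylines(im,[hh],True,(0,0,255),1)
    return im
a=lines("top",263,165,118,100,4,"");b=lines("side",262,172,160,110,4.9,"")
b=cv2.resize(b,None,fx=.8,fy=.8);a=cv2.resize(a,None,fx=.5,fy=.5) if 0 else a
cv2.imwrite("pics/ov3t.png",cv2.resize(a,None,fx=1.5,fy=1.5));cv2.imwrite("pics/ov3s.png",lines("side",262,172,160,110,4.9,""))
E
time python3 run3.py
```

```text
jig ('top', 'side') [536.2  37.3  -1.7   9.3   2.5] 32.2
jig ('top',) [545.9  36.2  -2.1   3.7  -7.8] 13.6
jig ('side',) [535.3  37.5  -1.7   8.7   3.5] 15.0
brick ('top', 'side') [ 440.2 -144.5  -17.1] 62.7
brick ('top',) [ 441.7 -143.6  -12.8] 7.0
brick ('side',) [ 438.5 -147.4  -18.1] 44.2
sA ('top', 'side') [ 622.1 -146.3  -20.1] 20.7
sA ('top',) [ 623.7 -147.   -14.9] 8.9
sA ('side',) [ 621.4 -146.5  -20.4] 8.4
sB ('top', 'side') [ 615.8 -311.4  -21.6] 26.2
sB ('top',) [ 618.3 -311.8  -10.7] 9.5
sB ('side',) [ 614.7 -312.3  -21.3] 10.4
sC ('top', 'side') [ 536.1 -292.9  -14.5] 27.0
sC ('top',) [ 537.3 -294.5   -1. ] 10.6
sC ('side',) [ 535.3 -293.7  -14.9] 10.8
wedge [ 416.7 -294.3   -2.3] 21.9
real	0m14.045s
user	0m14.352s
sys	0m0.307s
```

View pics/ov3s.png

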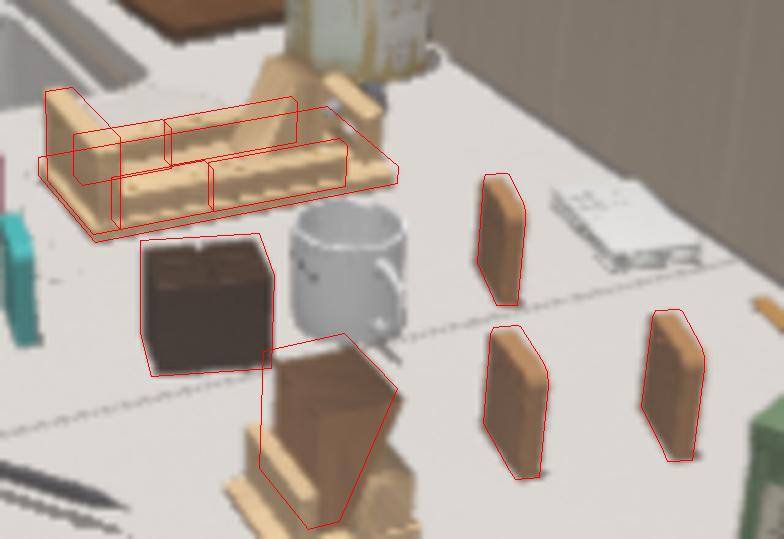

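```bash
cat > run4.py <<'E'
from run2 import *
ims={c:cv2.imread(f"pics/{c}_avg.png") for c in("top","side")}
o=np.load("p1.npy",allow_pickle=True).item()
for n,pt,k in [("brick",BRICK,"dark"),("sA",SPH,"wood"),("sB",SPH,"wood"),("sC",SPH,"wood")]:
  for cams in(("top","side"),("top",),("side",)):
    v,f=gfit(lambda v,c:place([q*v[3] for q in pt],v),[*o[n][:3],.97],SC+[.03],ims,k,cams)
    print(n,cams,np.round(v*[1e3,1e3,57.3,1],3),round(f,1))
c="side"
E
python3 run4.py
python3 - <<'E'
# corner check: base corners of the jig picked in jz.png
from h import *
pk=lambda X,Y:(264+X/9-.5,176+Y/9-.5)
L=[((-100,-48,0),pk(157,409)),((100,-48,0),pk(704,303)),((-100,48,12),pk(55,262)),((100,-48,12),pk(704,280))]
def r(v,free):
    P=R.from_euler("z",v[2]).apply(np.array([l[0] for l in L])/1e3*(v[3] if free else 1))+[v[0],v[1],0]
    return (proj("side",P)-[l[1] for l in L]).ravel()
for fr in(0,1):
    s=least_squares(r,[.536,.037,-.03,1],args=(fr,));print(s.x,np.round(s.fun,2))
E
```

```text
brick ('top', 'side') [ 440.79  -144.269  -14.209    0.947] 23.0
brick ('top',) [ 441.422 -143.936  -12.413    0.974] 5.9
brick ('side',) [ 440.383 -145.144  -14.805    0.947] 15.3
sA ('top', 'side') [ 622.943 -145.238  -17.715    0.934] 15.5
sA ('top',) [ 625.804 -148.605  -14.45     0.812] 5.6
sA ('side',) [ 622.956 -144.44   -18.146    0.936] 4.1
sB ('top', 'side') [ 616.997 -310.179  -19.092    0.941] 16.0
sB ('top',) [ 620.202 -314.6    -15.874    0.81 ] 5.3
sB ('side',) [ 616.826 -309.893  -19.312    0.947] 5.1
sC ('top', 'side') [ 536.626 -292.555  -12.692    0.947] 17.5
sC ('top',) [ 540.337 -299.37    -9.37     0.756] 4.4
sC ('side',) [ 536.214 -292.563  -12.876    0.953] 4.4
[ 0.53374729  0.03508489 -0.02500271  1.        ] [-0.36  0.55  0.49  0.21 -0.82 -0.4   0.7  -0.81]
[ 0.53361662  0.03413151 -0.03370353  0.9788156 ] [ 0.04  0.31 -0.16  0.47  0.06 -0.31  0.05 -0.48]
```

```bash
python3 - <<'E'
s=open("fit.py").read()
s=s.replace("    return cv2.resize(m,","    e=ER[c]\n    if e>0:m=(cv2.distanceTransform(m,cv2.DIST_L2,5)>e*S).astype(np.uint8)*255\n    return cv2.resize(m,").replace("def mask(","ER=dict(top=0,side=0)\ndef mask(")
open("fit.py","w").write(s)
E
cat > run5.py <<'E'
from run2 import *
import fit
ims={c:cv2.imread(f"pics/{c}_avg.png") for c in("top","side")}
o=np.load("p1.npy",allow_pickle=True).item()
for c in("top","side"):
  for e in(0,.2,.4,.6,.8,1.):
    fit.ER[c]=e
    print(c,e,[round(gfit(rig(pt),o[n][:3],SC,ims,k,(c,),iters=2)[1],1) for n,pt,k in [("brick",BRICK,"dark"),("sA",SPH,"wood"),("sB",SPH,"wood"),("sC",SPH,"wood")]])
E
python3 run5.py
```

```text
top 0 [np.float64(7.0), np.float64(9.1), np.float64(9.7), np.float64(9.7)]
top 0.2 [np.float64(6.1), np.float64(9.1), np.float64(7.8), np.float64(8.6)]
top 0.4 [np.float64(6.3), np.float64(6.6), np.float64(7.3), np.float64(6.5)]
top 0.6 [np.float64(7.9), np.float64(5.9), np.float64(6.3), np.float64(5.2)]
top 0.8 [np.float64(12.6), np.float64(4.3), np.float64(4.8), np.float64(4.2)]
top 1.0 [np.float64(18.1), np.float64(4.0), np.float64(4.4), np.float64(2.9)]
side 0 [np.float64(43.7), np.float64(8.4), np.float64(10.4), np.float64(10.7)]
side 0.2 [np.float64(36.2), np.float64(6.4), np.float64(7.7), np.float64(7.8)]
side 0.4 [np.float64(25.3), np.float64(3.8), np.float64(5.1), np.float64(4.4)]
side 0.6 [np.float64(20.6), np.float64(3.1), np.float64(4.0), np.float64(3.4)]
side 0.8 [np.float64(15.4), np.float64(3.6), np.float64(4.3), np.float64(4.0)]
side 1.0 [np.float64(15.4), np.float64(5.2), np.float64(6.2), np.float64(6.4)]
```

```bash
sed -i 's/^ims=/import fit\nfit.ER.update(top=.3,side=.65)\nims=/' run3.py; sed -i '/^v,f=gfit(rig(top/,/^print("wedge/c\
wm=lambda v,c:place(top if c=="top" else [np.array([[-8+.0,y,36] for y in(-26.5,26.5)]+[[22.4,y,36] for y in(-26.5,26.5)]+[[-8,y,66] for y in(-26.5,26.5)]+[[34.4,y,66] for y in(-26.5,26.5)])/1e3],v,.008)\
for k,cams in(("dark",("top",)),("dark",("side",)),("dark",("top","side"))):\
    v,f=gfit(wm,(.41,-.30,-.05),SC,ims,k,cams,band=2)\
    print("wedge",cams,np.round(v*[1e3,1e3,57.3],1),round(f,1))\
out["wedge"]=v' run3.py
cat >> run3.py <<'E'
j=out["jig"]
for X,Y in((535,100),(470,72)):
    w=atz("side",(264+X/9-.5,176+Y/9-.5),.070)
    print("stop top in jig",np.round(R.from_euler("z",-j[2]).apply(w-[j[0],j[1],0])*1e3,1))
np.set_printoptions(suppress=True)
E
python3 run3.py
python3 - <<'E'
import cv2,numpy as np
b=cv2.imread("pics/ov3s.png");a=cv2.imread("pics/ov3t.png");print(a.shape)
b=cv2.resize(b,(0,0),fx=.62,fy=.62) if 0 else b
cv2.imwrite("pics/ov3t.png",a)
E
```

```text
jig ('top', 'side') [534.9  35.9  -2.    3.7   3.2] 24.7
jig ('top',) [545.1  36.5  -1.7   3.1  -8.1] 8.4
jig ('side',) [533.9  33.9  -2.2   1.7   4. ] 7.2
brick ('top', 'side') [ 440.2 -145.2  -15.2] 32.6
brick ('top',) [ 441.4 -143.7  -12.4] 6.2
brick ('side',) [ 439.1 -147.5  -15.5] 17.9
sA ('top', 'side') [ 621.7 -146.4  -16. ] 15.0
sA ('top',) [ 623.9 -147.   -16.8] 7.7
sA ('side',) [ 620.2 -148.4  -16.2] 3.1
sB ('top', 'side') [ 616.  -311.   -17.8] 16.1
sB ('top',) [ 618.3 -312.   -12. ] 7.0
sB ('side',) [ 615.2 -311.5  -17.6] 3.8
sC ('top', 'side') [ 535.7 -293.5  -10.8] 16.6
sC ('top',) [ 538.6 -296.    -5.9] 7.1
sC ('side',) [ 534.9 -294.4  -11. ] 3.4
wedge ('top',) [ 416.2 -292.8   -2.4] 28.8
wedge ('side',) [ 413.6 -306.7   -7.6] 67.1
wedge ('top', 'side') [ 416.4 -302.3   -2.6] 113.2
stop top in jig [ 48.3 -15.2  70. ]
stop top in jig [38.4 14.1 70. ]
(600, 708, 3)
```

View pics/ov3s.png

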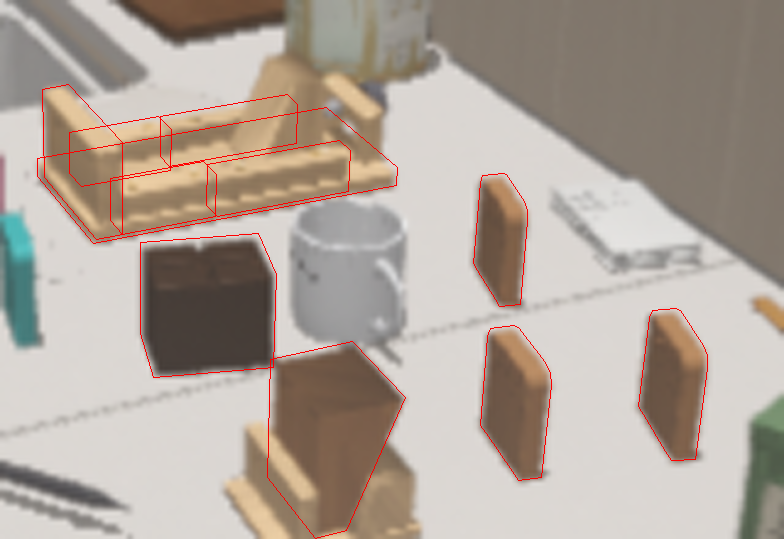

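```bash
cat > go.py <<'E'
from h import *
o=get_obs()
def rel(xyz,yaw_deg,show=True):
    """tool shift mm / turn deg from current pose to TCP xyz, tool down, jaws along (yaw+90)"""
    r0=R.from_quat(o["tool_rot"]);best=None
    for k in(0,180):
        a=np.radians(yaw_deg+90+k);z=np.array([np.cos(a),np.sin(a),0]);y=np.array([0,0,-1.]);x=np.cross(y,z)
        t=(r0.inv()*R.from_matrix(np.stack([x,y,z],1))).as_rotvec(degrees=True)
        if best is None or np.linalg.norm(t)<np.linalg.norm(best):best=t
    s=r0.inv().apply((np.array(xyz)-o["position"])*1e3)
    print(np.round(s,1),np.round(best,1));return s,best
def st():
    r=R.from_quat(o["tool_rot"]).as_matrix()
    print("t",round(o["time"],2),"tcp",np.round(o["position"]*1e3,1),"jaw yaw",round(np.degrees(np.arctan2(r[1,2],r[0,2]))-90,1),"down",np.round(r[:,1],3),"toolx",np.round(r[:,0],2),"F",np.round(o["ft_force"],1),"M",np.round(o["moment"],2),"w",round(o["grip_width"]*1e3,1),"q6",round(o["q"][5],2))
E
python3 - <<'E'
from go import *
st();rel((.440,-.1455,.15),-14.5)
print(spot_in("top","table_tap"),spot_in("side","table_tap"))
E
```

```text
t 1.4 tcp [270.  563.7 197.2] jaw yaw -25.6 down [-0. -0. -1.] toolx [ 0.9  -0.43 -0.  ] F [0.2 0.5 0.3] M [ 0.03 -0.01  0.02] w 86.9 q6 -0.18
[ 459.7   47.2 -566.1] [  0.  -11.1  -0. ]
[{'location': [279.8, 201.7], 'conf': 0.71}] []
```

View pics/top_avg.png

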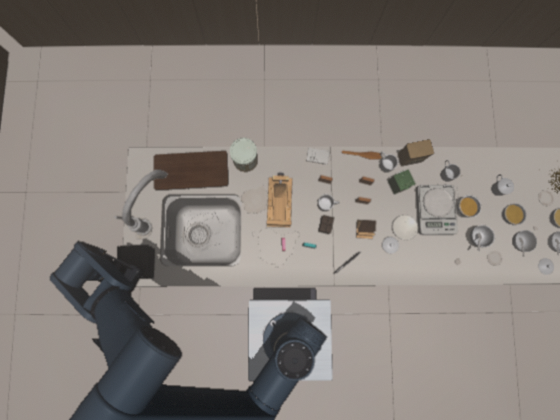

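drive_tool(plan=[[0,0,-200,0,0,0,87],[0,0,-200,0,0,0,87],[0,0,-200,0,0,0,87],[460,20,-566,0,-11,0,87],[460,20,-566,0,-11,0,87],[460,20,-566,0,-11,0,87],[460,20,-566,0,-11,0,87],[460,20,-566,0,-11,0,87],[460,20,-566,0,-11,0,87],[460,20,-566,0,-11,0,87]])

```text
time: 2.5
position: [0.3365, 0.1085, 0.1866]
tool_rot: [-0.701, 0.089, -0.09, 0.702]
ft_force: [1.6, 0.5, -0.3]
grip_width: 0.0873
```

drive_tool(plan=[[0,0,0,0,0,0,87]])

```text
time: 2.6
position: [0.3401, 0.1049, 0.1868]
tool_rot: [0.701, -0.092, 0.096, -0.7]
ft_force: [0.1, 1.5, -0.2]
grip_width: 0.0873
```

```bash
python3 -c "
from go import *
st();rel((.440,-.1455,.08),-14.5)"
```

```text
t 2.6 tcp [340.1 104.9 186.8] jaw yaw -15.3 down [ 0.005 -0.002 -1.   ] toolx [ 0.96 -0.26  0.  ] F [ 0.1  1.5 -0.2] M [-0.    0.02 -0.01] w 87.3 q6 -1.32
[ 161.7  107.7 -215.3] [ 0.  -0.8  0.3]
```

drive_tool(plan=[[162,47,-215,0,-1,0,87],[162,47,-215,0,-1,0,87],[162,47,-215,0,-1,0,87],[162,47,-215,0,-1,0,87],[162,47,-215,0,-1,0,87],[162,47,-215,0,-1,0,87],[162,47,-215,0,-1,0,87],[162,47,-215,0,-1,0,87]])

```text
time: 3.4
position: [0.4377, -0.1374, 0.1389]
tool_rot: [-0.702, 0.084, -0.083, 0.703]
ft_force: [-0.7, -0.5, 0.3]
grip_width: 0.0867
```

```bash
python3 -c "
from go import *
st();rel((.440,-.1455,.022),-14.5)
im=np.hstack([camera('top')[190:260,285:365],camera('side')[200:270,250:350]])
cv2.imwrite('pics/g1.png',cv2.resize(im,None,fx=4.4,fy=4.4,interpolation=cv2.INTER_CUBIC))
"
```

```text
t 3.4 tcp [ 437.7 -137.4  138.9] jaw yaw -13.6 down [-0.002  0.001 -1.   ] toolx [ 0.97 -0.24 -0.  ] F [-0.7 -0.5  0.3] M [ 0.04  0.06 -0.02] w 86.7 q6 -1.88
[  4.4 116.9  -7.5] [-0.1  0.9 -0.1]
```

View pics/g1.png

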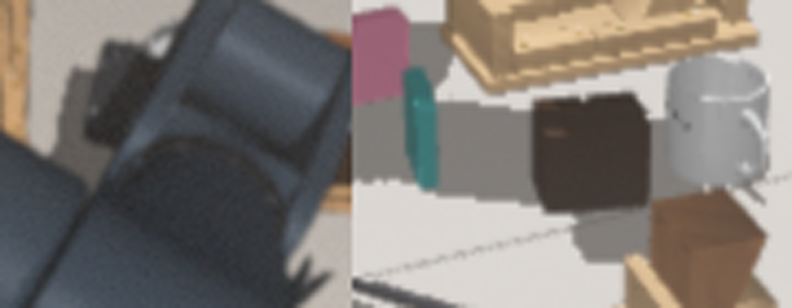

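drive_tool(plan=[[4,60,-8,0,0,0,87],[4,100,-8,0,0,0,87],[4,117,-8,0,0,0,87],[4,117,-8,0,0,0,87],[4,117,-8,0,0,0,87],[4,117,-8,0,0,0,40],[4,117,-8,0,0,0,40],[4,117,-8,0,0,0,40],[4,117,-8,0,0,0,40],[4,117,-8,0,0,0,40]], newtons=25)

```text
time: 4.5
position: [0.4404, -0.1474, 0.0226]
tool_rot: [0.702, -0.083, 0.084, -0.702]
ft_force: [-0.3, 0.1, 0.2]
grip_width: 0.0543
```

```bash
python3 -c "
from go import *
st()
im=np.hstack([camera('side')[200:270,250:350]])
cv2.imwrite('pics/g2.png',cv2.resize(im,None,fx=7,fy=7,interpolation=cv2.INTER_CUBIC))
"
```

```text
t 4.5 tcp [ 440.4 -147.4   22.6] jaw yaw -13.6 down [ 0.001 -0.    -1.   ] toolx [ 0.97 -0.24  0.  ] F [-0.3  0.1  0.2] M [-0.05 -0.   -0.07] w 54.3 q6 -1.9
```

View pics/g2.png

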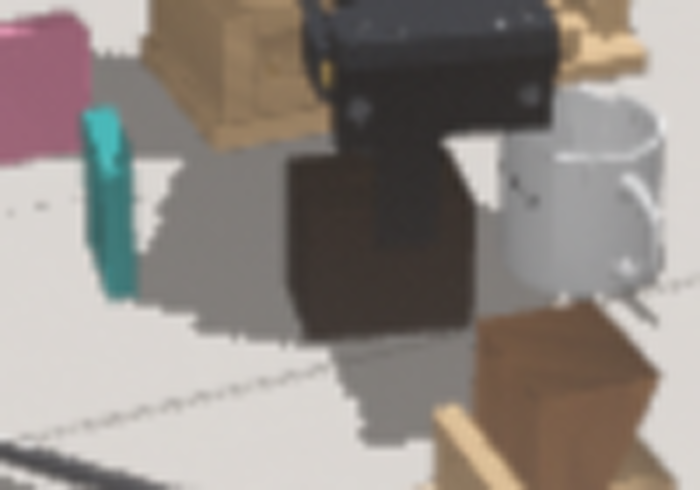

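drive_tool(plan=[[0,0,0,0,0,0,40],[0,0,0,0,0,0,40],[0,0,0,0,0,0,40],[0,-20,0,0,0,0,40],[0,-60,0,0,0,0,40],[0,-85,0,0,0,0,40],[0,-85,0,0,0,0,40]], newtons=30)

```text
time: 5.25
position: [0.4423, -0.149, 0.1096]
tool_rot: [0.703, -0.081, 0.086, -0.701]
ft_force: [0.9, -0.7, -2.9]
grip_width: 0.0461
```

```bash
cat > jig.py <<'E'
from go import *
J=np.array([.5345,.0352]);JY=-2.1
def jp(x,y,z):
    a=np.radians(JY);return [J[0]+(x*np.cos(a)-y*np.sin(a))/1e3,J[1]+(x*np.sin(a)+y*np.cos(a))/1e3,z/1e3]
def inj(p):
    d=(np.array(p[:2])-J)*1e3;a=np.radians(-JY);return np.round([d[0]*np.cos(a)-d[1]*np.sin(a),d[0]*np.sin(a)+d[1]*np.cos(a)],1)
E
python3 -c "
from jig import *
st();print(inj(o['position']));rel(jp(-46,0,108),JY)"
```

```text
t 5.25 tcp [ 442.3 -149.   109.6] jaw yaw -13.6 down [ 0.006 -0.004 -1.   ] toolx [ 0.97 -0.23  0.01] F [ 0.9 -0.7 -2.9] M [ 0.02 -0.07  0.  ] w 46.1 q6 -1.9
[ -85.4 -187.4]
[  1.3   1.  191.5] [  0.2 -11.5   0.4]
```

drive_tool(plan=[[1,0,191,0,-11.5,0,40],[1,0,191,0,-11.5,0,40],[1,0,191,0,-11.5,0,40],[1,0,191,0,-11.5,0,40],[1,0,191,0,-11.5,0,40],[1,0,191,0,-11.5,0,40],[1,0,191,0,-11.5,0,40]])

```text
time: 5.95
position: [0.4853, 0.0374, 0.1061]
tool_rot: [0.707, -0.014, 0.012, -0.707]
ft_force: [0.8, -0.3, -1.9]
grip_width: 0.0456
```

```bash
python3 -c "
from jig import *
st();print(inj(o['position']));rel(jp(-46,0,65),JY)
cv2.imwrite('pics/g3.png',cv2.resize(camera('side')[150:240,240:360],None,fx=6.5,fy=6.5,interpolation=cv2.INTER_CUBIC))"
```

```text
t 5.95 tcp [485.3  37.4 106.1] jaw yaw -2.1 down [-0.002 -0.    -1.   ] toolx [ 1.   -0.04 -0.  ] F [ 0.8 -0.3 -1.9] M [0.05 0.02 0.02] w 45.6 q6 -1.69
[-49.3   0.3]
[ 3.3 41.1 -0.3] [ 0.  -0.  -0.1]
```

View pics/g3.png

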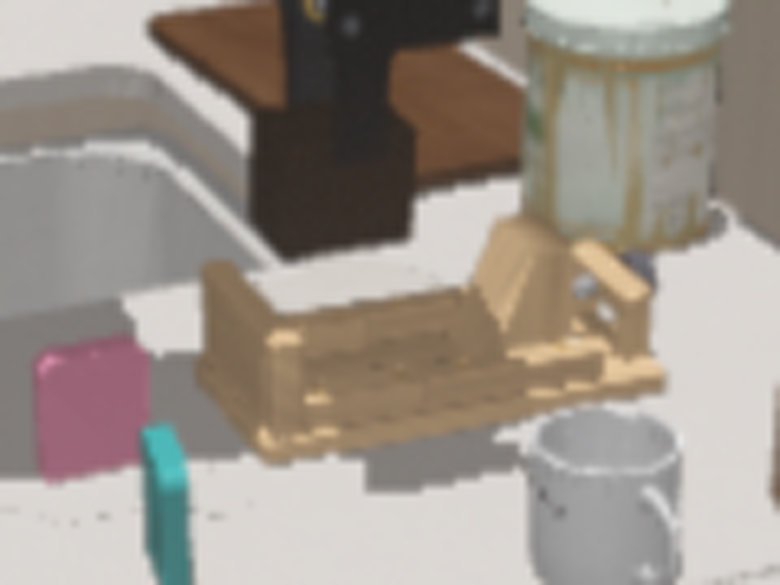

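drive_tool(plan=[[7,0,0,0,0,0,40],[7,30,0,0,0,0,40],[7,48,0,0,0,0,40],[7,48,0,0,0,0,40],[7,48,0,0,0,0,40]])

```text
time: 6.5
position: [0.4936, 0.037, 0.0592]
tool_rot: [0.707, -0.013, 0.013, -0.707]
ft_force: [0.1, -0.7, -2.3]
grip_width: 0.0457
```

drive_tool(plan=[[-2,0,0,0,0,0,40],[-4,0,0,0,0,0,40]])

```text
time: 6.7
position: [0.4899, 0.0377, 0.0601]
tool_rot: [0.707, -0.012, 0.014, -0.707]
ft_force: [0.4, 0.1, -1.8]
grip_width: 0.0457
```

drive_tool(plan=[[-1,0,0,0,0,0,40],[-2,0,0,0,0,0,40]])

```text
time: 6.9
position: [0.4873, 0.0381, 0.0597]
tool_rot: [0.707, -0.013, 0.013, -0.707]
ft_force: [0.2, 0.3, -2.9]
grip_width: 0.0456
```

drive_tool(plan=[[-1,0,0,0,0,0,40],[-2,0,0,0,0,0,40]])

```text
time: 7.1
position: [0.4866, 0.0381, 0.0597]
tool_rot: [0.707, -0.012, 0.014, -0.707]
ft_force: [2.5, 0.7, -0.4]
grip_width: 0.0453
```

drive_tool(plan=[[-1,0,0,0,0,0,40],[-2,0,0,0,0,0,40]])

```text
time: 7.3
position: [0.4864, 0.0381, 0.0599]
tool_rot: [0.707, -0.011, 0.016, -0.707]
ft_force: [5.6, 1.4, 0.9]
grip_width: 0.0457
```

drive_tool(plan=[[-1,0,0,0,0,0,40],[-2,0,0,0,0,0,40]])

```text
time: 7.5
position: [0.4861, 0.038, 0.0603]
tool_rot: [0.707, -0.01, 0.017, -0.707]
ft_force: [7.5, 2.5, 0.8]
grip_width: 0.046
```

drive_tool(plan=[[6.5,0,-0.5,0,0,0,40],[6.5,4,-0.5,0,0,0,40],[6.5,10,-0.5,0,0,0,40],[6.5,13,-0.5,0,0,0,40],[6.5,13,-0.5,0,0,0,40]])

```text
time: 8.0
position: [0.4866, 0.0376, 0.0453]
tool_rot: [-0.707, 0.014, -0.012, 0.707]
ft_force: [0.5, -0.7, -1.9]
grip_width: 0.0457
```

```bash
python3 -c "
from jig import *
st();print(inj(o['position']))"
```

```text
t 8.0 tcp [486.6  37.6  45.3] jaw yaw -2.1 down [-0.002  0.    -1.   ] toolx [ 1.   -0.04 -0.  ] F [ 0.5 -0.7 -1.9] M [-0.   -0.2  -0.07] w 45.7 q6 -1.69
[-47.9   0.7]
```

drive_tool(plan=[[0,4,0,0,0,0,40],[0,8,0,0,0,0,40],[0,11,0,0,0,0,40],[0,12,0,0,0,0,40]])

```text
time: 8.4
position: [0.487, 0.0377, 0.0342]
tool_rot: [-0.707, 0.013, -0.012, 0.707]
ft_force: [-2.3, 2.1, 10.5]
grip_width: 0.0457
```

drive_tool(plan=[[-1.5,0,0,0,0,0,40],[-3,0,0,0,0,0,40],[-4,0,0,0,0,0,40]])

```text
time: 8.7
position: [0.4868, 0.0376, 0.0346]
tool_rot: [0.707, -0.011, 0.016, -0.707]
ft_force: [6.6, 1.6, -2.1]
grip_width: 0.0458
```

drive_tool(plan=[[3,1.5,0,0,0,0,40],[3,1.5,0,0,0,0,40],[3,1,0,0,0,0,62],[3,1,0,0,0,0,62],[3,1,0,0,0,0,62],[3,-40,0,0,0,0,87],[3,-70,0,0,0,0,87],[3,-70,0,0,0,0,87]])

```text
time: 9.5
position: [0.4889, 0.0372, 0.1069]
tool_rot: [0.707, -0.011, 0.015, -0.707]
ft_force: [-0.1, -0.9, 0.3]
grip_width: 0.0783
```

```bash
cat > look.py <<'E'
from run2 import *
import fit
fit.ER.update(top=.3,side=.65)
E
python3 - <<'E'
from look import *
from go import st,rel
st();rel((.6217,-.1465,.10),-16)
E
```

```text
t 9.5 tcp [488.9  37.2 106.9] jaw yaw -2.1 down [ 0.006 -0.001 -1.   ] toolx [ 1.   -0.04  0.01] F [-0.1 -0.9  0.3] M [ 0.05 -0.06  0.01] w 78.3 q6 -1.69
[ 139.4    7.9 -178.8] [ 0.  13.9  0.4]
```

drive_tool(plan=[[139,0,-179,0,14,0,87],[139,0,-179,0,14,0,87],[139,0,-179,0,14,0,87],[139,0,-179,0,14,0,87],[139,0,-179,0,14,0,87],[139,0,-179,0,14,0,87],[139,0,-179,0,14,0,87]])

```text
time: 10.2
position: [0.6175, -0.1462, 0.1024]
tool_rot: [-0.7, 0.101, -0.098, 0.701]
ft_force: [-0.4, 0.4, -0.4]
grip_width: 0.0871
```

Run:
```python
from look import *
from go import st,rel
st();rel((.6217,-.1465,.024),-16)
ims={c:np.mean([camera(c).astype(float) for _ in range(2)],0).astype(np.uint8) for c in("side",)}
cv2.imwrite("pics/side_b.png",ims["side"])
v,f=gfit(rig([box(-32,32,-23,23,16,56)],.012),(.486,.037,-.03),SC,ims,"dark",("side",),band=2)
print("brick",np.round(v*[1e3,1e3,57.3],1),round(f,1))
im=ims["side"]
# intensity profile rows along x direction near stop, z heights on near face edge
g=im.mean(2)
for r in range(182,206,2): print(r,g[r,300:340].astype(int).tolist())
print({z:np.round(proj("side",np.array([[.5345+.016+.4*(z-12)/1e3,.035-.023,z/1e3],[.5345+.016+.4*(z-12)/1e3,.035+.023,z/1e3]])),1).tolist() for z in(12,40,70)})
```

```text
t 10.2 tcp [ 617.5 -146.2  102.4] jaw yaw -16.2 down [-0.004  0.002 -1.   ] toolx [ 0.96 -0.28 -0.  ] F [-0.4  0.4 -0.4] M [0.03 0.05 0.05] w 87.1 q6 -1.7
[ 4.5 78.4  0.8] [-0.  -0.2 -0.2]
brick [485.8  32.7 -15.3] 48.2
182 [213, 214, 214, 214, 213, 213, 213, 214, 214, 214, 213, 213, 213, 214, 213, 213, 210, 208, 204, 182, 126, 111, 108, 110, 111, 129, 146, 151, 152, 152, 152, 153, 153, 153, 153, 150, 127, 121, 129, 147]
184 [214, 213, 213, 213, 213, 214, 214, 214, 213, 214, 214, 214, 213, 213, 212, 196, 164, 155, 147, 137, 129, 121, 113, 106, 103, 114, 128, 136, 139, 137, 133, 136, 139, 140, 143, 138, 123, 121, 133, 147]
186 [213, 213, 214, 214, 214, 213, 213, 213, 213, 213, 214, 214, 214, 213, 208, 167, 157, 159, 156, 156, 151, 144, 135, 127, 119, 112, 110, 115, 124, 132, 137, 136, 134, 134, 131, 122, 118, 119, 126, 131]
188 [199, 212, 213, 213, 213, 213, 213, 213, 213, 213, 213, 213, 213, 208, 178, 160, 159, 156, 158, 157, 153, 150, 144, 135, 131, 127, 125, 133, 169, 194, 191, 187, 173, 139, 117, 124, 115, 112, 111, 110]
190 [78, 145, 197, 208, 212, 213, 213, 213, 214, 214, 214, 2
[... 967 characters left out ...]
70, 112, 129, 138, 137, 129, 147, 157, 161, 164, 167, 169, 174, 175, 166, 135, 126, 126, 126, 127, 125, 123, 123, 127, 136, 168, 167, 126, 109, 108, 113, 133, 127, 126, 124, 124, 140]
202 [51, 50, 52, 90, 171, 182, 184, 184, 179, 158, 159, 168, 171, 175, 177, 179, 178, 140, 127, 129, 133, 135, 139, 142, 134, 139, 158, 184, 196, 186, 183, 184, 179, 142, 120, 125, 126, 125, 125, 144]
204 [51, 52, 54, 94, 179, 188, 188, 184, 183, 186, 182, 167, 179, 183, 184, 183, 176, 181, 183, 184, 185, 186, 186, 185, 184, 182, 179, 180, 175, 166, 149, 136, 141, 166, 146, 140, 128, 136, 146, 147]
{12: [[313.9, 207.1], [307.1, 201.0]], 40: [[317.5, 197.9], [310.5, 192.1]], 70: [[321.4, 188.0], [314.3, 182.4]]}
```

drive_tool(plan=[[3,40,1,0,0,0,87],[3,70,1,0,0,0,87],[3,78,1,0,0,0,87],[3,78,1,0,0,0,87],[3,78,1,0,0,0,45],[3,78,1,0,0,0,45],[3,78,1,0,0,0,45],[3,78,1,0,0,0,45],[3,78,1,0,0,0,45],[3,78,1,0,0,0,45]], newtons=25)

```text
time: 11.3
position: [0.6223, -0.1463, 0.0266]
tool_rot: [0.7, -0.099, 0.099, -0.7]
ft_force: [-0.4, 1.1, 2.5]
grip_width: 0.0487
```

Run:
```python
from look import *
from go import st,rel
st()
im=np.hstack([camera('side')[165:250,285:400]])
cv2.imwrite('pics/g5.png',cv2.resize(im,None,fx=6.5,fy=6.5,interpolation=cv2.INTER_CUBIC))
```

```text
t 11.3 tcp [ 622.3 -146.3   26.6] jaw yaw -16.1 down [ 0.001 -0.    -1.   ] toolx [ 0.96 -0.28  0.  ] F [-0.4  1.1  2.5] M [ 0.02  0.04 -0.01] w 48.7 q6 -1.7
```

drive_tool(plan=[[0,-10,0,0,0,0,40],[0,-50,0,0,0,0,40],[0,-80,0,0,0,0,40],[0,-80,0,0,0,0,40]], newtons=30)

```text
time: 11.75
position: [0.6256, -0.1476, 0.1114]
tool_rot: [0.701, -0.095, 0.102, -0.699]
ft_force: [-0.0, -0.7, -0.1]
grip_width: 0.0484
```

Run:
```python
from jig import *
st();print(rel(jp(-4,.5,107),JY))
```

```text
t 11.75 tcp [ 625.6 -147.6  111.4] jaw yaw -16.1 down [ 0.009 -0.004 -1.   ] toolx [ 0.96 -0.28  0.01] F [-0.  -0.7 -0.1] M [-0.04 -0.    0.03] w 48.4 q6 -1.7
[-142.3    2.8  149.9] [  0.1 -14.    0.6]
(array([-142.29067248,    2.80819336,  149.94498946]), array([  0.14424807, -13.99105013,   0.56651573]))
```

drive_tool(plan=[[-140,0,150,0,-14,0,40],[-140,0,150,0,-14,0,40],[-140,0,150,0,-14,0,40],[-140,0,150,0,-14,0,40],[-140,0,150,0,-14,0,40],[-140,0,150,0,-14,0,40],[-140,0,150,0,-14,0,40],[-140,0,150,0,-14,0,40]])

```text
time: 12.55
position: [0.5305, 0.0354, 0.1061]
tool_rot: [0.707, -0.013, 0.014, -0.707]
ft_force: [0.9, 0.3, -0.0]
grip_width: 0.0484
```

Run:
```python
from jig import *
st();print(inj(o["position"]))
im=camera('side')[145:215,270:370]
cv2.imwrite('pics/g6.png',cv2.resize(im,None,fx=8,fy=8,interpolation=cv2.INTER_CUBIC))
```

```text
t 12.55 tcp [530.5  35.4 106.1] jaw yaw -2.2 down [ 0.001 -0.    -1.   ] toolx [ 1.   -0.04  0.  ] F [ 0.9  0.3 -0. ] M [ 0.06  0.02 -0.  ] w 48.4 q6 -1.68
[-4.  0.]
```

View pics/g6.png

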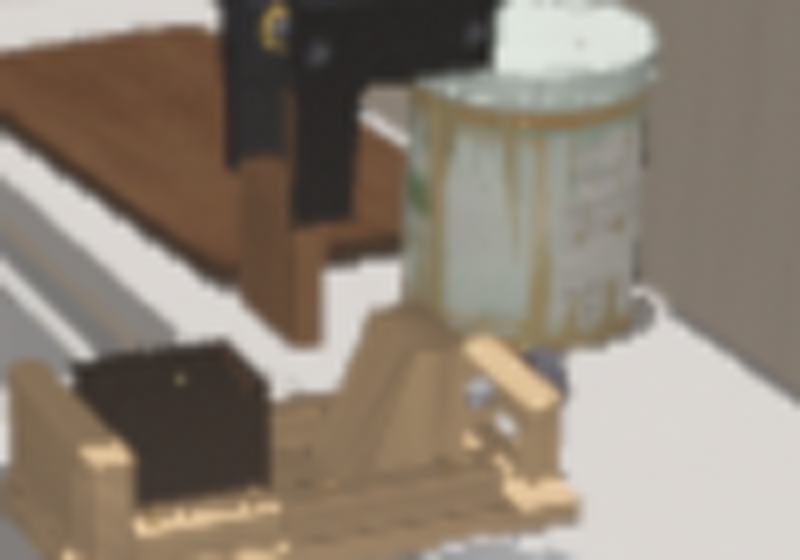

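drive_tool(plan=[[0,30,0.5,0,0,0,40],[0,55,0.5,0,0,0,40],[0,60,0.5,0,0,0,40],[0,63,0.5,0,0,0,40],[0,63,0.5,0,0,0,40]])

```text
time: 13.1
position: [0.5299, 0.0366, 0.0435]
tool_rot: [0.707, -0.013, 0.014, -0.707]
ft_force: [-0.7, -0.4, -0.6]
grip_width: 0.0481
```

drive_tool(plan=[[0,2,0,0,0,0,40],[0,4,0,0,0,0,40],[0,6,0,0,0,0,40]])

```text
time: 13.4
position: [0.5304, 0.0371, 0.0385]
tool_rot: [0.707, -0.012, 0.014, -0.707]
ft_force: [-1.7, 1.2, 19.0]
grip_width: 0.0485
```

drive_tool(plan=[[0,-4,0,0,0,0,40],[-2,-4,0,0,0,0,40],[-4,-4,0,0,0,0,40]])

```text
time: 13.7
position: [0.5266, 0.0374, 0.0416]
tool_rot: [0.707, -0.012, 0.014, -0.707]
ft_force: [3.0, -0.2, 0.1]
grip_width: 0.0484
```

drive_tool(plan=[[-1,0,0,0,0,0,40],[-2,0,0,0,0,0,40]])

```text
time: 13.9
position: [0.5265, 0.0371, 0.0418]
tool_rot: [0.707, -0.011, 0.016, -0.707]
ft_force: [6.4, 1.0, -0.6]
grip_width: 0.0485
```

drive_tool(plan=[[-1,0,0,0,0,0,40],[-2,0,0,0,0,0,40]])

```text
time: 14.1
position: [0.5264, 0.0371, 0.0421]
tool_rot: [0.707, -0.01, 0.017, -0.707]
ft_force: [8.5, 1.2, -0.1]
grip_width: 0.0484
```

drive_tool(plan=[[4.5,2,0,0,0,0,40],[4.5,4.5,0,0,0,0,40],[4.5,4.5,0,0,0,0,40]])

```text
time: 14.4
position: [0.5268, 0.0372, 0.0385]
tool_rot: [0.707, -0.012, 0.014, -0.707]
ft_force: [0.4, -0.7, 16.8]
grip_width: 0.0482
```

drive_tool(plan=[[0,-1.5,0,0,0,0,40],[0,-1.5,0,0,0,0,60],[0,-1.5,0,0,0,0,64],[0,-1.5,0,0,0,0,64],[0,-1.5,0,0,0,0,64],[0,-45,0,0,0,0,75],[0,-72,0,0,0,0,87],[0,-72,0,0,0,0,87]])

```text
time: 15.2
position: [0.528, 0.0371, 0.1115]
tool_rot: [0.707, -0.011, 0.015, -0.707]
ft_force: [1.3, 0.6, 0.0]
grip_width: 0.0807
```

Run:
```python
from go import *
st();rel((.5357,-.2935,.107),-11)
cv2.imwrite('pics/side_c.png',camera("side"))
```

```text
t 15.2 tcp [528.   37.1 111.5] jaw yaw -2.1 down [ 0.006 -0.001 -1.   ] toolx [ 1.   -0.04  0.01] F [1.3 0.6 0. ] M [ 0.03 -0.01 -0.03] w 80.7 q6 -1.68
[  19.7    4.9 -330.1] [0.  8.9 0.4]
```

drive_tool(plan=[[24,0,-331,0,9,0,87],[24,0,-331,0,9,0,87],[24,0,-331,0,9,0,87],[24,0,-331,0,9,0,87],[24,0,-331,0,9,0,87],[24,0,-331,0,9,0,87],[24,0,-331,0,9,0,87],[24,0,-331,0,9,0,87],[24,0,-331,0,9,0,87]])

```text
time: 16.15
position: [0.536, -0.294, 0.1067]
tool_rot: [-0.703, 0.07, -0.068, 0.705]
ft_force: [0.8, 0.7, 0.5]
grip_width: 0.087
```

Run:
```python
from go import *
st();rel((.5391,-.2942,.0266),-11)
```

```text
t 16.15 tcp [ 536.  -294.   106.7] jaw yaw -11.2 down [-0.003  0.003 -1.   ] toolx [ 0.98 -0.19 -0.  ] F [0.8 0.7 0.5] M [-0.03  0.04  0.01] w 87.0 q6 -2.06
[ 3.4 80.1  0.2] [-0.1 -0.2 -0.2]
```

drive_tool(plan=[[3,40,0,0,0,0,87],[3,70,0,0,0,0,87],[3,80,0,0,0,0,87],[3,80,0,0,0,0,87],[3,80,0,0,0,0,45],[3,80,0,0,0,0,45],[3,80,0,0,0,0,45],[3,80,0,0,0,0,45],[3,80,0,0,0,0,45],[3,80,0,0,0,0,45]], newtons=30)

```text
time: 17.15
position: [0.5406, -0.2948, 0.029]
tool_rot: [-0.704, 0.068, -0.069, 0.704]
ft_force: [-0.2, 1.1, 1.2]
grip_width: 0.0486
```

drive_tool(plan=[[0,0,0,0,0,0,40],[0,-30,0,0,0,0,40],[0,-80,0,0,0,0,40],[0,-80,0,0,0,0,40],[0,-80,0,0,0,0,40]])

```text
time: 17.65
position: [0.5412, -0.2955, 0.11]
tool_rot: [0.704, -0.067, 0.069, -0.703]
ft_force: [-0.6, 0.1, -1.5]
grip_width: 0.0461
```

Run:
```python
from jig import *
st();print(rel(jp(10,.5,107),JY))
# finger vs spacer edge in the side picture, in the hand
im=camera("side");cv2.imwrite("pics/side_d.png",im)
P=np.array(o["position"]);r=R.from_quat(o["tool_rot"]).as_matrix()
low=P-25e-3*r[:,2]*np.sign(r[1,2])+r[:,1]*.012   # near edge of spacer, 12 mm below TCP
c,rw=proj("side",low)[0];print(c,rw,im[int(rw),int(c)-12:int(c)+13].tolist())
```

```text
t 17.65 tcp [ 541.2 -295.5  110. ] jaw yaw -11.1 down [ 0.002 -0.002 -1.   ] toolx [ 0.98 -0.19  0.  ] F [-0.6  0.1 -1.5] M [ 0.06 -0.03  0.01] w 46.1 q6 -2.06
[-60.4   2.3 325.3] [ 0.1 -9.   0.1]
(array([-60.4191321 ,   2.32545838, 325.33189239]), array([ 0.10341746, -8.9949827 ,  0.14200244]))
375.71929788172736 233.17761082953456 [[204, 208, 213], [170, 176, 184], [113, 122, 136], [71, 85, 104], [62, 76, 97], [60, 76, 97], [61, 77, 99], [61, 77, 99], [63, 80, 103], [68, 89, 117], [69, 91, 120], [69, 90, 119], [85, 102, 126], [150, 160, 170], [182, 188, 193], [198, 203, 207], [194, 198, 202], [195, 198, 202], [204, 208, 212], [207, 211, 216], [209, 213, 217], [209, 213, 217], [210, 214, 218], [210, 214, 218], [209, 213, 217]]
```

Run:
```python
from look import *
import fit
from go import o,st
st()
im=cv2.imread("pics/side_d.png");ims=dict(side=im)
def m(v,c):
    q=R.from_euler("ZYX",[v[2],v[3],v[4]]);B=box(-6,6,-25,25,0,23)
    return [q.apply(B)+[v[0],v[1],v[5]]]
for z in(.083,):
    v,f=gfit(m,(.535,-.295,-.19,0,0,z),[.004,.004,.07,.05,.05,.004],ims,"wood",("side",),band=2)
    print(np.round(v*[1e3,1e3,57.3,57.3,57.3,1e3],1),f)
v,f=gfit(lambda v,c:place([box(-6,6,-25,25,0,23)],v,.083),(.535,-.295,-.19),SC,ims,"wood",("side",),band=2)
print(np.round(v*[1e3,1e3,57.3],1),f)
```

```text
t 17.7 tcp [ 540.1 -294.7  108.5] jaw yaw -11.1 down [-0.  0. -1.] toolx [ 0.98 -0.19 -0.  ] F [-0.1  0.1 -1.5] M [ 0.03 -0.02  0.01] w 46.0 q6 -2.06
[ 418.2 -447.3   -4.7   -7.    92.2  217.4] 22.894152468872868
[ 538.6 -291.7  -13.5] 55.67562681374712
```

Run:
```python
from run2 import *
from go import o
im=cv2.imread("pics/side_d.png");f=feat(im,"wood")*100
P=o["position"];
for yy in(-.025,0,.025):
  for dz in(0,-.026,-.036): print(yy,dz,np.round(proj("side",P+np.array([-.004,yy,dz]))[0],1))
for r in range(212,254,2):print(r,"".join("#" if v>8 else "+" if v>4 else "." for v in f[r,340:400]), "".join("@" if v<45 else " " for v in im[r,340:400].mean(1)))
```

```text
-0.025 0 [375.9 229.1]
-0.025 -0.026 [374.9 239. ]
-0.025 -0.036 [374.5 242.8]
0 0 [369.7 224.3]
0 -0.026 [368.8 234.1]
0 -0.036 [368.5 237.8]
0.025 0 [363.8 219.7]
0.025 -0.026 [363.  229.3]
0.025 -0.036 [362.7 233. ]
212 .........................#######+.........................++                                                             
214 .........................##########+........................                                                             
216 ........................+##########.........................                                                             
218 ........................+##########.........................                                                             
220 ........................+##########++.......................                                                             
222 ........................#############+......................                                                             
224 .......................+#############.......................                                                             
[... 1003 characters left out ...]
     
242 ......................................................+#####                                                             
244 ......................................................######                                                             
246 .....................................................+######                                                             
248 +....................................................#######                                                             
250 ##..................................................+#######                                                             
252 ####................................................+#######
```

drive_tool(plan=[[-52,0,326,0,-9,0,40],[-52,0,326,0,-9,0,40],[-52,0,326,0,-9,0,40],[-52,0,326,0,-9,0,40],[-52,0,326,0,-9,0,40],[-52,0,326,0,-9,0,40],[-52,0,326,0,-9,0,40],[-52,0,326,0,-9,0,40],[-52,0,326,0,-9,0,40],[-52,0,326,0,-9,0,40]])

```text
time: 18.7
position: [0.5518, 0.0341, 0.1077]
tool_rot: [0.707, -0.014, 0.013, -0.707]
ft_force: [-0.4, 0.1, -1.4]
grip_width: 0.0458
```

Run:
```python
from run2 import *
from go import o,st,rel
st();rel((.549,.0364,.09),-2.1)
im=camera("side");cv2.imwrite("pics/side_e.png",im);f=feat(im,"wood")*100;g=im.mean(2)
P=o["position"]
for dx in(0,-.006):
 for yy in(-.025,.025):
  for dz in(-.015,-.029): print(dx,yy,dz,np.round(proj("side",P+np.array([dx,yy,dz]))[0],1))
for r in range(160,200,2):print(r,"".join("%4d"%v for v in g[r,298:330]))
```

```text
t 18.7 tcp [551.8  34.1 107.7] jaw yaw -2.1 down [-0.002 -0.    -1.   ] toolx [ 1.   -0.04 -0.  ] F [-0.4  0.1 -1.4] M [ 0.02 -0.01 -0.02] w 45.8 q6 -1.67
[-2.8 17.7  2.2] [ 0.  -0.  -0.1]
0 -0.025 -0.015 [315.4 182.4]
0 -0.025 -0.029 [315.3 186.9]
0 0.025 -0.015 [307.8 176.4]
0 0.025 -0.029 [307.7 180.8]
-0.006 -0.025 -0.015 [313.6 182.8]
-0.006 -0.025 -0.029 [313.5 187.2]
-0.006 0.025 -0.015 [306.  176.8]
-0.006 0.025 -0.029 [305.9 181.1]
160   80  80  81  81  81  82  80  51  44  47  48  47  47  48  56  57  42  40  40  39  39  42  42  67 114 115 114 108 107 115 116 115
162   77  77  78  78  79  79  77  50  45  47  48  48  48  50  61  52  43  40  41  40  41  40  50  95 119 113 113 107 115 142 147 138
164   81  79  78  78  77  78  78  61  63  69  71  74  65  60  71  55  42  40  40  40  40  41  52 102 132 125 116 112 129 152 157 151
166   83  83  81  80  79  78  77  76  76  76  76  77  76  77  74  54  42  41  41  41  41  41  49  87 123 125 117 122 148 155 158 155
168   87  86  86  85  84  83  81  77  74  74  77  77  76  77  77  55  44  41  41  41  43  41  48  80  90 106 116 136 155 15
[... 1304 characters left out ...]
109 111 109 107 107 110 118 118 112
190   49  51  54  62  75  79  90 132 139 152 184 210 213 213 209 160 123 116 113 114 115 110 109 117 128 127 121 117 118 123 118 111
192   49  50  50  50  52  64  78  92  97 112 138 205 212 207 174 129 116 114 115 115 110 110 115 126 128 126 121 116 120 126 120 109
194   52  51  51  49  51  58  77  85  89  90  97 125 128 125 121 116 114 114 114 110 111 115 124 127 128 126 121 116 121 126 123 123
196   51  52  52  52  53  60  78  90  90  91  99 116 108 115 116 114 114 114 110 112 115 120 125 127 127 125 120 118 123 126 126 126
198   53  53  53  53  53  59  78  92  91  90  97 111 116 116 114 114 113 111 112 113 118 124 125 126 127 123 121 121 124 126 118 112
```

drive_tool(plan=[[-4,0,2,0,0,0,40],[-4,30,2,0,0,0,40],[-4,45,2,0,0,0,40],[-4,52,2,0,0,0,40],[-4,58,2,0,0,0,40],[-4,60,2,0,0,0,40],[-4,60,2,0,0,0,40]])

```text
time: 19.45
position: [0.5486, 0.0369, 0.0489]
tool_rot: [0.707, -0.013, 0.013, -0.707]
ft_force: [-0.9, 0.6, -0.3]
grip_width: 0.0457
```

drive_tool(plan=[[0,2,0,0,0,0,40],[0,4,0,0,0,0,40],[0,6,0,0,0,0,40]])

```text
time: 19.75
position: [0.5486, 0.0372, 0.0429]
tool_rot: [0.707, -0.013, 0.013, -0.707]
ft_force: [0.3, -0.2, -0.8]
grip_width: 0.0458
```

drive_tool(plan=[[0,2,0,0,0,0,40],[0,4,0,0,0,0,40],[0,6,0,0,0,0,40]])

```text
time: 20.05
position: [0.5525, 0.0369, 0.0405]
tool_rot: [0.707, -0.01, 0.016, -0.707]
ft_force: [-0.3, 0.7, 32.7]
grip_width: 0.0465
```

```bash
python3 -c "
from jig import *
st()"
```

```text
t 20.05 tcp [552.5  36.9  40.5] jaw yaw -2.1 down [ 0.009 -0.001 -1.   ] toolx [ 1.   -0.04  0.01] F [-0.3  0.7 32.7] M [0.3  0.24 0.01] w 46.5 q6 -1.67
```

drive_tool(plan=[[0,-7,0,0,0,0,40],[-2,-7,0,0,0,0,40],[-4,-7,0,0,0,0,40],[-4,-7,0,0,0,0,40]])

```text
time: 20.45
position: [0.5432, 0.0375, 0.043]
tool_rot: [-0.707, 0.014, -0.012, 0.707]
ft_force: [-0.3, -0.3, -1.0]
grip_width: 0.0454
```

drive_tool(plan=[[-1,0,0,0,0,0,40],[-2,0,0,0,0,0,40],[-2,0,0,0,0,0,40]])

```text
time: 20.75
position: [0.5427, 0.0373, 0.0435]
tool_rot: [0.707, -0.013, 0.013, -0.707]
ft_force: [0.0, 0.4, -1.2]
grip_width: 0.0461
```

drive_tool(plan=[[-1,0,0,0,0,0,40],[-2,0,0,0,0,0,40]])

```text
time: 20.95
position: [0.5423, 0.0372, 0.044]
tool_rot: [0.707, -0.012, 0.015, -0.707]
ft_force: [4.8, -0.7, -1.4]
grip_width: 0.046
```

drive_tool(plan=[[2.5,2,0,0,0,0,40],[2.5,4,0,0,0,0,40],[2.5,6,0,0,0,0,40]])

```text
time: 21.25
position: [0.5453, 0.0371, 0.0405]
tool_rot: [0.707, -0.011, 0.015, -0.707]
ft_force: [-1.0, -0.3, 31.7]
grip_width: 0.0461
```

drive_tool(plan=[[-0.5,-1.5,0,0,0,0,40],[-0.5,-1.5,0,0,0,0,60],[-0.5,-1.5,0,0,0,0,64],[-0.5,-1.5,0,0,0,0,64],[-0.5,-1.5,0,0,0,0,64],[-0.5,-45,0,0,0,0,75],[-0.5,-75,0,0,0,0,87],[-0.5,-75,0,0,0,0,87]])

```text
time: 22.05
position: [0.545, 0.0371, 0.1159]
tool_rot: [0.707, -0.01, 0.015, -0.707]
ft_force: [0.8, -0.4, -0.1]
grip_width: 0.0804
```

Run:
```python
from look import *
from go import st,rel,o
st();rel((.42,-.30,.13),-4)
im=camera("side");cv2.imwrite("pics/side_f.png",im);g=im.mean(2)
J=np.array([.5345,.0368]);P=lambda x,y,z:np.array([J[0]+x/1e3,J[1]+y/1e3-.0367*x/1e3,z/1e3])
for n,x in dict(A=-10,C=2).items():
    print(n,[np.round(proj("side",P(x+dx,-25,z))[0],1).tolist() for dx in(-6,6) for z in(30,72)])
for r in range(178,206,2):print(r,"".join("%4d"%v for v in g[r,298:328]))
```

```text
t 22.05 tcp [545.   37.1 115.9] jaw yaw -2.1 down [ 0.007 -0.001 -1.   ] toolx [ 1.   -0.04  0.01] F [ 0.8 -0.4 -0.1] M [ 0.04  0.03 -0.06] w 80.4 q6 -1.67
[-112.5  -14.7 -341.5] [0.  1.9 0.4]
A [[304.3, 203.5], [304.5, 190.5], [308.0, 202.9], [308.3, 189.8]]
C [[308.0, 202.9], [308.3, 189.8], [311.7, 202.2], [312.0, 189.2]]
178   63  61  60  58  58  59  63  67  71  77  82  92 132 138 139 149 161 202 208 209 209 205 157 136 121 121 116 133 152 157
180   88  95 132 137 142 150 152 161 202 209 209 210 213 214 214 214 213 213 213 214 214 208 141 126 116 115 114 132 150 154
182  209 210 213 214 214 213 214 213 214 214 214 214 213 213 214 214 213 213 208 207 203 181 124 109 107 110 111 129 147 151
184  214 214 213 209 206 205 204 203 203 206 212 213 214 214 213 213 211 189 136 119 112 106 103 101  99  98 102 114 128 136
186  198 142 139 140 113  95  87  82  81  96 140 197 208 213 214 214 206 143 115 116 113 114 112 110 107 105 103 102 106 114
188   57  66  82  93 113 130 132 102  84  81  80  86 113 175 202 204 158 121 116 114 114 114 111 108 112 109 108 107 111 118
190   50  50  57  68  8
[... 276 characters left out ...]
 90  91  90  95 112 114 114 113 110 111 115 124 128 128 125 120 117 121 126
196   52  51  52  52  52  61  82  83  89  91  89  87  90  91  94 111 114 114 110 112 115 120 126 127 128 124 121 118 123 127
198   52  53  53  53  53  61  81  84  90  91  88  87  89  92  96 111 113 111 113 113 118 123 125 126 127 124 121 122 124 126
200   53  53  53  53  54  61  81  86  90  91  88  85  90  91  96 110 112 113 113 114 122 124 124 126 126 124 122 122 124 125
202   54  53  53  53  54  60  78  87  91  91  90  93  92  91  96 111 113 111 111 120 123 122 123 124 124 122 108 105 114 121
204   54  55  54  56  56  62  80  89  91  90  91  96  96  98  99 110 109 109 110 110 110 109 110 111 111 112 111 110 113 117
```

```bash
cat > wf.py <<'E'
from look import *
ims={c:cv2.imread(f"pics/{c}_avg.png") for c in("top","side")}
UP=[np.array([[-8,y,36] for y in(-26.5,26.5)]+[[22.4,y,36] for y in(-26.5,26.5)]+[[-8,y,66] for y in(-26.5,26.5)]+[[34.4,y,66] for y in(-26.5,26.5)])/1e3]
wm=lambda v,c:place(WED if c=="top" else UP,v,.008)
for cams in(("top",),("side",),("top","side")):
    v,f=gfit(wm,(.413,-.303,-.05),SC,ims,"dark",cams,band=2,ign=(lambda v:place([box(-45,45,-40,40,0,33)],v,.008)) if cams==("side",) else None,fgp=50 if cams==("top",) else 30)
    print(cams,np.round(v*[1e3,1e3,57.3],1),round(f,1))
top=ims["top"].mean(2).astype(int)
for r in range(214,242):print(r,"".join("%4d"%x for x in top[r,352:380]))
P=R.from_euler("z",-.05).apply(WED[0])+[.413,-.303,.008]
print(np.round(proj("top",P),1).tolist());print(np.round(proj("side",P),1).tolist())
s=ims["side"]
for r in range(240,276,2):print(r,"".join("%4d"%x for x in s[r,305:352].mean(1)))
E
python3 wf.py
```

```text
('top',) [ 419.1 -298.2   -3.1] 19.5
('side',) [ 417.5 -302.6   -3. ] 14.4
('top', 'side') [ 417.1 -302.2   -4.4] 112.4
214  167 167 168 167 168 168 167 167 168 168 168 167 168 169 167 167 167 166 167 167 167 168 166 167 167 167 166 167
215  167 167 167 167 168 168 168 168 168 167 168 168 168 167 167 167 168 167 167 167 168 167 166 167 166 167 167 165
216  167 167 168 168 167 168 167 168 169 169 168 168 167 168 167 168 168 168 167 167 167 168 168 167 167 167 166 167
217  167 170 167 169 168 168 168 168 169 169 169 169 169 169 168 168 167 169 168 167 169 167 168 167 166 167 167 167
218  169 169 169 169 167 161 159 163 165 165 165 164 165 164 164 164 165 165 165 166 167 167 166 167 167 168 168 168
219  168 169 168 168 159 138 128 134 139 140 138 138 136 137 138 139 141 143 145 147 152 153 153 157 164 168 169 168
220  168 167 169 166 145 104  88  90  94  95  91  85  85  86  89  91  95 101 102 109 115 117 117 131 153 166 169 168
221  169 169 169 159 129  87  74  76  72  70  65  63  62  64  64  64  66  68  68  71  74  75  76 101 138 164 170 169
222  168 168 168 150 108  78  77  84  76  67
[... 5327 characters left out ...]
7 180 150 110  96  96  99 101 101 100  98  96  97  98  99 101 111 120 124 136 133 128 122 117 123 169 208 214 215 214 214
270  214 213 204 202 192 191 189 161 134 122 120 119 119 121 123 142 179 187 186 180 134 103 100 102 102 100  98  97  96  96 100 110 146 154 151 149 146 137 133 132 134 159 206 215 215 214 214
272  215 212 185 150 177 188 189 187 181 156 128 121 120 120 121 122 131 170 187 185 177 141 109 102 103 101  98  97  97  97 104 135 141 136 131 130 132 135 135 134 136 166 207 214 215 215 215
274  214 214 214 205 151 162 186 191 193 189 165 135 123 121 120 121 122 123 137 136 133 126 107 102 103 101  99  99  98 101 122 133 137 130 127 130 132 131 133 135 141 175 208 214 214 214 215
```

drive_tool(plan=[[-105,-10,-343,0,1,0,87],[-105,-10,-343,0,1,0,87],[-105,-10,-343,0,1,0,87],[-105,-10,-343,0,1,0,87],[-105,-10,-343,0,1,0,87],[-105,-10,-343,0,1,0,87],[-105,-10,-343,0,1,0,87],[-105,-10,-343,0,1,0,87],[-105,-10,-343,0,1,0,87],[-105,-10,-343,0,1,0,87]])

```text
time: 23.1
position: [0.424, -0.2996, 0.1215]
tool_rot: [-0.706, 0.02, -0.018, 0.708]
ft_force: [-0.3, 0.8, -0.9]
grip_width: 0.0872
```

Run:
```python
from go import *
st();rel((.427,-.3015,.044),-3.1)
```

```text
t 23.1 tcp [ 424.  -299.6  121.5] jaw yaw -3.1 down [-0.002  0.003 -1.   ] toolx [ 1.   -0.05 -0.  ] F [-0.3  0.8 -0.9] M [ 0.1   0.05 -0.02] w 87.2 q6 -2.35
[ 3.3 77.5 -2. ] [-0.2 -0.  -0.1]
```

drive_tool(plan=[[3,40,-2,0,0,0,87],[3,65,-2,0,0,0,87],[3,77,-2,0,0,0,87],[3,77,-2,0,0,0,87],[3,77,-2,0,0,0,50],[3,77,-2,0,0,0,50],[3,77,-2,0,0,0,50],[3,77,-2,0,0,0,50],[3,77,-2,0,0,0,50],[3,77,-2,0,0,0,45]], newtons=30)

```text
time: 24.1
position: [0.4277, -0.3036, 0.0461]
tool_rot: [-0.707, 0.019, -0.019, 0.707]
ft_force: [1.2, 0.1, 3.2]
grip_width: 0.0521
```

drive_tool(plan=[[0,0,0,0,0,0,40],[0,0,0,0,0,0,40],[0,0,0,0,0,0,40]], newtons=50)

```text
time: 24.4
position: [0.4278, -0.3035, 0.046]
tool_rot: [-0.707, 0.019, -0.019, 0.707]
ft_force: [0.2, 1.7, 5.4]
grip_width: 0.0514
```

Run:
```python
from go import *
st()
```

```text
t 24.4 tcp [ 427.8 -303.5   46. ] jaw yaw -3.1 down [ 0.  0. -1.] toolx [ 1.   -0.05  0.  ] F [0.2 1.7 5.4] M [ 0.46 -0.06 -0.04] w 51.4 q6 -2.35
```

drive_tool(plan=[[0,-10,0,0,0,0,40],[0,-40,0,0,0,0,40],[0,-80,0,0,0,0,40],[0,-95,0,0,0,0,40],[0,-95,0,0,0,0,40],[0,-95,0,0,0,0,40]])

```text
time: 25.0
position: [0.4274, -0.3036, 0.1405]
tool_rot: [0.707, -0.019, 0.019, -0.707]
ft_force: [-0.3, 0.1, -1.2]
grip_width: 0.0516
```

Run:
```python
from look import *
from go import *
st()
ims=dict(side=camera("side"));cv2.imwrite("pics/side_g.png",ims["side"])
P=o["position"]
LOW=[np.array([[-8,y,0] for y in(-26.5,26.5)]+[[8,y,0] for y in(-26.5,26.5)]+[[-8,y,34] for y in(-26.5,26.5)]+[[21.6,y,34] for y in(-26.5,26.5)])/1e3]
h=P[2]-.038
v,f=gfit(lambda v,c:place(LOW,v,h),(P[0]-.01,P[1],-.054),SC,ims,"dark",("side",),band=2,ign=lambda v:place([box(-45,45,-60,40,37,80)],v,h),fgp=30)
print(np.round(v*[1e3,1e3,57.3],1),f,np.round((v[:2]-P[:2])*1e3,1))
rel((.57,.036,.14),-2.1)
```

```text
t 25.0 tcp [ 427.4 -303.6  140.5] jaw yaw -3.1 down [-0. -0. -1.] toolx [ 1.   -0.05 -0.  ] F [-0.3  0.1 -1.2] M [0.06 0.03 0.02] w 51.6 q6 -2.35
[ 414.6 -304.6    2. ] 5.733550557477892 [-12.8  -1. ]
[124.    0.5 346.9] [ 0. -1. -0.]
```

drive_tool(plan=[[119,0,347,0,-1,0,40],[119,0,347,0,-1,0,40],[119,0,347,0,-1,0,40],[119,0,347,0,-1,0,40],[119,0,347,0,-1,0,40],[119,0,347,0,-1,0,40],[119,0,347,0,-1,0,40],[119,0,347,0,-1,0,40],[119,0,347,0,-1,0,40],[119,0,347,0,-1,0,40]])

```text
time: 26.05
position: [0.5641, 0.036, 0.1393]
tool_rot: [0.707, -0.014, 0.012, -0.707]
ft_force: [-1.3, -0.2, -0.8]
grip_width: 0.0516
```

Run:
```python
from look import *
from go import *
st();rel((.565,.0358,.08),-2.1)
im=camera("side");cv2.imwrite("pics/side_h.png",im);g=im.mean(2)
P=o["position"]
for x in(-.0195,-.0035):
  for z in(-.038,-.015): print(x,z,np.round(proj("side",P+np.array([x,-.0265,z]))[0],1))
for r in range(164,194,2):print(r,"".join("%4d"%v for v in g[r,300:330]))
```

```text
t 26.05 tcp [564.1  36.  139.3] jaw yaw -2.1 down [-0.003 -0.    -1.   ] toolx [ 1.   -0.04 -0.  ] F [-1.3 -0.2 -0.8] M [0.   0.02 0.05] w 51.6 q6 -1.67
[ 1.1 59.3 -0.1] [ 0.   0.  -0.2]
-0.0195 -0.038 [313.2 180. ]
-0.0195 -0.015 [313.4 172.6]
-0.0035 -0.038 [318.2 179.2]
-0.0035 -0.015 [318.4 171.7]
164   79  78  79  78  81  82  83  80  77  76  77  76  75  77  87  87  88  86  85  85  86  86  86  86  91 105 129 152 157 152
166   83  81  81  79  78  80  80  79  78  76  78  76  74  78  87  88  87  86  84  86  86  87  87  91 107 121 148 155 158 155
168   86  85  84  83  83  80  79  78  78  78  79  76  75  78  88  89  88  86  84  86  86  88  90 103 116 136 155 160 160 160
170   84  84  83  83  84  84  81  80  80  81  79  77  75  78  89  90  90  86  84  84  87  88  91  99 114 134 155 159 161 161
172   83  81  81  80  80  81  85  84  85  86  80  76  77  79  87  90  89  86  83  83  87 102 117 118 118 135 153 157 157 158
174   83  81  81  79  79  79  83  84  83  79  77  76  77  80  87  89  90  87  85  86  97 115 120 123 118 134 152 155 157 158
176   81  81  81  79  75  72  69  67  70  75  7
[... 377 characters left out ...]
213 213 214 214 213 209 207 203 181 123 109 107 111 112 129 147 151 152 152
184  213 209 206 206 206 206 206 208 212 213 214 214 213 214 211 189 136 119 113 107 104 102  99  99 102 114 129 136 139 138
186  115 104  94  99 130 134 139 148 178 203 212 214 214 214 206 143 116 116 114 114 113 110 108 105 103 102 107 114 119 122
188   74  80  81  82  80  90 132 139 139 143 164 190 209 206 159 122 116 114 115 114 112 109 112 110 108 107 111 119 119 112
190   56  64  76  79  79  83  96 129 133 132 122 114 163 147 122 116 113 115 114 110 110 117 128 127 122 117 119 124 119 112
192   51  51  54  65  78  84  88  89  89  88  88  88  92 113 115 115 114 114 110 111 116 126 129 126 121 117 121 126 120 110
```

drive_tool(plan=[[1,25,0,0,0,0,40],[1,45,0,0,0,0,40],[1,53,0,0,0,0,40],[1,58,0,0,0,0,40],[1,58,0,0,0,0,40]])

```text
time: 26.6
position: [0.5661, 0.0354, 0.0824]
tool_rot: [0.707, -0.014, 0.013, -0.707]
ft_force: [-0.1, 0.2, -1.0]
grip_width: 0.0515
```

drive_tool(plan=[[0,2,0,0,0,0,40],[0,4,0,0,0,0,40],[0,6,0,0,0,0,40]])

```text
time: 26.9
position: [0.5665, 0.0363, 0.0772]
tool_rot: [0.707, -0.013, 0.013, -0.707]
ft_force: [-0.8, 1.0, 0.4]
grip_width: 0.0513
```

drive_tool(plan=[[-1.5,2,0,0,0,0,40],[-3,4,0,0,0,0,40],[-3,6,0,0,0,0,40]])

```text
time: 27.2
position: [0.5634, 0.0365, 0.0706]
tool_rot: [0.707, -0.013, 0.013, -0.707]
ft_force: [-0.6, 0.1, -0.3]
grip_width: 0.0514
```

drive_tool(plan=[[0,2,0,0,0,0,40],[0,4,0,0,0,0,40]])

```text
time: 27.4
position: [0.5624, 0.0365, 0.0669]
tool_rot: [0.707, -0.014, 0.012, -0.707]
ft_force: [-4.9, 1.1, 10.5]
grip_width: 0.0519
```

drive_tool(plan=[[0,2,0,0,0,0,40],[0,4,0,0,0,0,40]])

```text
time: 27.6
position: [0.5612, 0.0365, 0.0638]
tool_rot: [0.707, -0.014, 0.011, -0.707]
ft_force: [-7.3, 0.6, 15.9]
grip_width: 0.0512
```

drive_tool(plan=[[-1,1.5,0,0,0,0,40],[-1,3,0,0,0,0,40]])

```text
time: 27.8
position: [0.5606, 0.0365, 0.0625]
tool_rot: [0.707, -0.014, 0.012, -0.707]
ft_force: [-10.1, 0.2, 31.3]
grip_width: 0.0513
```

drive_tool(plan=[[-0.5,1.5,0,0,0,0,40],[-0.5,3,0,0,0,0,40]])

```text
time: 28.0
position: [0.5607, 0.0366, 0.062]
tool_rot: [0.707, -0.013, 0.013, -0.707]
ft_force: [-13.6, -0.1, 49.3]
grip_width: 0.0517
```

drive_tool(plan=[[-2,-0.5,0,0,0,0,40],[-4,-1,0,0,0,0,40],[-5,-1,0,0,0,0,40],[-5,-1,0,0,0,0,40]], newtons=55)

```text
time: 28.4
position: [0.5606, 0.0365, 0.0624]
tool_rot: [0.707, -0.01, 0.017, -0.707]
ft_force: [-3.7, 2.2, 25.2]
grip_width: 0.0513
```

Run:
```python
from look import *
from go import *
st()
im=camera("side");cv2.imwrite("pics/side_i.png",im);g=im.mean(2)
for a in("top","side"):
    camera(a)
    for t in("wedge","brick","cup","caddy"):print(a,t,[(np.round(d["location"],1).tolist(),round(d["conf"],2)) for d in mark_of(a,t)][:2])
print(np.abs(g[186:200,318:325]-cv2.imread("pics/side_f.png").mean(2)[186:200,318:325]).mean())
for r in range(178,204,2):print(r,"".join("%4d"%v for v in g[r,298:328]))
```

```text
t 28.4 tcp [560.6  36.5  62.4] jaw yaw -2.1 down [ 0.009 -0.001 -1.   ] toolx [ 1.   -0.04  0.01] F [-3.7  2.2 25.2] M [-0.04  0.44 -0.22] w 51.3 q6 -1.67
top wedge []
top brick []
top cup [([321.9, 206.0], 0.65)]
top caddy [([397.3, 186.9], 0.96)]
side wedge [([312.6, 196.6], 0.6)]
side brick [([285.9, 209.3], 0.9), ([292.0, 206.0], 0.38)]
side cup [([329.8, 236.3], 0.58)]
side caddy [([429.6, 290.3], 0.67), ([291.1, 208.4], 0.27)]
11.496598639455781
178   62  59  59  57  57  58  63  70  75  76  76  76  76  77  77  77  74  60  47  44  43  44  43  45  54  99 113 132 151 157
180   88  95 132 137 142 150 149 120  86  78  78  78  77  76  76  75  74  61  47  45  44  44  45  44  50  83 107 131 150 154
182  210 210 213 214 214 213 210 163  98  78  78  78  75  75  75  75  73  61  47  45  45  44  45  46  49  65  81 114 144 151
184  214 213 213 209 206 205 199 139  88  77  77  76  76  77  79  80  80  65  50  47  48  48  50  50  57  79  93 112 129 136
186  162 124 114 103  93  92  87  81  79  79  78  77  77  78  83  88  88  86  78  83  85  84  85  85  86  91  99 102 106 113
188   51  61  74  7
[... 280 characters left out ...]
 90  89  89  89  91  90  88  86  88  89  90  92 112 126 126 121 116 120 126
194   51  52  50  50  51  58  77  87  89  89  89  90  91  92  92  92  91  88  86  87  89  92 104 124 127 125 120 116 121 126
196   52  52  52  51  51  59  79  88  90  90  90  90  92  92  92  92  92  89  87  86  89 103 122 127 127 125 120 119 122 126
198   53  53  53  53  53  59  79  89  90  88  87  89  91  92  92  91  92  89  88  88 101 121 125 127 127 124 120 121 124 126
200   53  52  53  54  53  60  80  90  91  88  87  90  90  87  89  91  92  90  89  94 119 123 124 126 126 124 122 122 125 125
202   54  54  54  53  55  60  82  90  91  89  85  90  91  87  89  91  93  91  94 111 122 123 123 124 124 121 109 106 115 121
```

drive_tool(plan=[[-1,0.5,0,0,0,0,40],[-2,0.8,0,0,0,0,40],[-2,0.8,0,0,0,0,40],[-2,0.8,0,0,0,0,40],[-2,0.8,0,0,0,0,40],[-2,0.8,0,0,0,0,40],[-2,0.8,0,0,0,0,40],[-2,0.8,0,0,0,0,40]])

```text
time: 29.75
position: [0.5607, 0.0365, 0.0623]
tool_rot: [0.707, -0.008, 0.018, -0.707]
ft_force: [-1.6, 1.6, 28.0]
grip_width: 0.0515
```

Run:
```python
from go import *
st()
im=camera("side").mean(2)
for r in(192,196,200):print(r,"".join("%4d"%v for v in im[r,298:328]))
```

```text
t 29.75 tcp [560.7  36.5  62.3] jaw yaw -2.2 down [ 0.014 -0.001 -1.   ] toolx [ 1.   -0.04  0.01] F [-1.6  1.6 28. ] M [ 0.05  0.25 -0.21] w 51.5 q6 -1.67
192   48  49  49  49  52  63  80  87  88  88  88  90  89  89  89  90  90  88  86  88  88  90  93 112 126 126 121 116 120 125
196   51  51  51  51  52  59  78  88  90  90  89  91  90  92  91  92  91  89  87  86  89 102 122 126 127 124 120 119 122 126
200   53  53  53  52  54  61  80  90  90  89  87  90  90  87  88  91  93  90  89  93 119 123 124 125 126 124 122 122 124 124
```

Stable: about 28 N downward, the wedge is bound, and nothing has moved. Handing in.

```bash
python3 -c "
from rig import *
print(hand_in())"
```

```text
the job is handed in; nothing more can be done
None
```

The job is handed in at about 30 s of the 72 s. The tea is in the pocket, two spacers fill the gap, and the gripper still holds the wedge pressed tight. I got no verdict back.

- **Tea:** I pushed it against the head wall until I felt contact, then seated it on the floor.
- **Spacers:** The gap measured about 35 mm, so two spacers fitted. I lowered each to floor contact and felt the first touch the tea and the second touch the first. The third brown spacer and the pink and turquoise look-alikes were not touched.
- **Wedge:** It bound with its foot about 12 mm above the channel floor; I expected 12.5 mm. At the end the gripper was set to 55 N and pressed down with about 28 N. The sideways force on the tool was about 2 N, and the reading held steady.

**Last checks:**
- **Side camera:** In the pixel values, the tea, both spacers and the wedge sit against each other without visible gaps. The stop's edge had not moved. I had no viewable pictures left by then, so I did not look at the finished state directly.
- **Cup and caddy:** The detector put both where they started, within a few pixels.

**What disagreed or went less cleanly:**
- The two cameras differed by up to a few millimetres, and outlines looked slightly small. I relied on touch for the final positions.
- The second spacer's grip width read 46 mm for a 50 mm block. I had gripped it about 6 mm off its middle; it still reached the floor and its edge looked upright.
- The downward force briefly reached 49 N while the wedge was binding, and I then eased it.

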